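# Repack flux bottles into the divided carton

### The job

Swing both flaps of the divided carton up and back past upright. Then stand every flux bottle that is out on the bench upright in a free cell of the carton, one per cell, beside those already packed, and only then fold both flaps down flat to close the carton. Leave the parts bin, tape roll and screwdriver where they are.

Things in the scene. Friction and masses are not known exactly. Their poses are not given: they have to be found in the camera images.
- carton: fixed cardboard carton, outside 262 (x) x 176 (y) mm, rim 106 mm high, all walls 4 mm; origin: centre of its underside. Dividers (tops 45 mm above the bench) make 3 x 2 cells of 82 x 82 mm centred at x = -86, 0, 86 and y = -43, 43 mm; cell floor 4 mm above the bench. Long flaps are hinged on its +y and -y walls; short ones on its ends are folded down and do not move.
- flap_left (a joint): Angle (rad) of the flap on the carton's +y wall: 0 flat, 1.57 upright, 2.4 fully back (stop); starts 0.6 to 1.0. Flap 262 x 80 x 4 mm; hinge line along the carton's x at y = +86 mm, 108 mm high; the flat flaps leave a 12 mm gap along the middle. The stiff crease (0.08 N m) holds it where it is left; 2 to 4 N near its free edge moves it.
- flap_right (a joint): Angle (rad) of the flap on the carton's -y wall: 0 flat, 1.57 upright, 2.4 fully back (stop); starts 0.6 to 1.0. Flap 262 x 80 x 4 mm; hinge line along the carton's x at y = -86 mm, 108 mm high; the flat flaps leave a 12 mm gap along the middle. The stiff crease (0.08 N m) holds it where it is left; 2 to 4 N near its free edge moves it.
- flap_left_edge (a point): middle of the free edge of the +y flap, 80 mm from its hinge
- flap_right_edge (a point): middle of the free edge of the -y flap, 80 mm from its hinge
- bottle1: white plastic flux bottle standing upright: round body 62 mm in diameter up to 46 mm height, conical shoulder to 60 mm, above it a black round screw cap 28 mm in diameter from 60 to 94 mm (its top); 130 to 250 g. Origin at the centre of its underside, z up its axis. Starts out on the bench, to be packed; in some starts it is absent.
- bottle2: white plastic flux bottle standing upright: round body 62 mm in diameter up to 46 mm height, conical shoulder to 60 mm, above it a black round screw cap 28 mm in diameter from 60 to 94 mm (its top); 130 to 250 g. Origin at the centre of its underside, z up its axis. Starts out on the bench, to be packed; in some starts it is absent.
- bottle3: white plastic flux bottle standing upright: round body 62 mm in diameter up to 46 mm height, conical shoulder to 60 mm, above it a black round screw cap 28 mm in diameter from 60 to 94 mm (its top); 130 to 250 g. Origin at the centre of its underside, z up its axis. Starts out on the bench, to be packed; in some starts it is absent.
- bottle4: white plastic flux bottle standing upright: round body 62 mm in diameter up to 46 mm height, conical shoulder to 60 mm, above it a black round screw cap 28 mm in diameter from 60 to 94 mm (its top); 130 to 250 g. Origin at the centre of its underside, z up its axis. Starts out on the bench, to be packed; in some starts it is absent.
- packed1: white plastic flux bottle standing upright: round body 62 mm in diameter up to 46 mm height, conical shoulder to 60 mm, above it a black round screw cap 28 mm in diameter from 60 to 94 mm (its top); 130 to 250 g. Origin at the centre of its underside, z up its axis. Already stands in a cell of the carton at the start; in some starts it is absent.
- packed2: white plastic flux bottle standing upright: round body 62 mm in diameter up to 46 mm height, conical shoulder to 60 mm, above it a black round screw cap 28 mm in diameter from 60 to 94 mm (its top); 130 to 250 g. Origin at the centre of its underside, z up its axis. Already stands in a cell of the carton at the start; in some starts it is absent.
- packed3: white plastic flux bottle standing upright: round body 62 mm in diameter up to 46 mm height, conical shoulder to 60 mm, above it a black round screw cap 28 mm in diameter from 60 to 94 mm (its top); 130 to 250 g. Origin at the centre of its underside, z up its axis. Already stands in a cell of the carton at the start; in some starts it is absent.
- parts_bin: bystander: blue open plastic bin 140 x 95 x 60 mm, to the right of the bottles; origin under its centre
- tape_roll: bystander: clear roll of tape lying flat, 100 mm across, 25 mm high, beyond the bottles; origin under its centre
- screwdriver: bystander: screwdriver lying on the bench near the robot's left, about 200 mm long
Things that resemble listed ones, but are neither listed nor needed, are in the scene too. Leave any green look-alike of the bottle3 alone. What is shaped like the bottle1 but pink is not meant.

How it is judged:
On the way, in this order (a step that is already met when the one before it is completed fails the run):
1. both flaps are swung up to upright or further back (value of joint each of flap_left, flap_right above 1.5 rad), for 0.2 s.
2. with both flaps still open, every bottle stands upright on the floor of a cell (value of joint each of flap_left, flap_right above 1.3 rad and x of bottle1 in the frame of carton between -0.127 and 0.127 m and y of bottle1 in the frame of carton between -0.084 and 0.084 m and z of bottle1 in the frame of carton between -0.01 and 0.02 m and angle between each of bottle1, bottle2, bottle3, bottle4, packed1, packed2, packed3's own z axis and vertical below 0.2 rad and x of bottle2 in the frame of carton between -0.127 and 0.127 m and y of bottle2 in the frame of carton between -0.084 and 0.084 m and z of bottle2 in the frame of carton between -0.01 and 0.02 m and x of bottle3 in the frame of carton between -0.127 and 0.127 m and y of bottle3 in the frame of carton between -0.084 and 0.084 m and z of bottle3 in the frame of carton between -0.01 and 0.02 m and x of bottle4 in the frame of carton between -0.127 and 0.127 m and y of bottle4 in the frame of carton between -0.084 and 0.084 m and z of bottle4 in the frame of carton between -0.01 and 0.02 m and x of packed1 in the frame of carton between -0.127 and 0.127 m and y of packed1 in the frame of carton between -0.084 and 0.084 m and z of packed1 in the frame of carton between -0.01 and 0.02 m and x of packed2 in the frame of carton between -0.127 and 0.127 m and y of packed2 in the frame of carton between -0.084 and 0.084 m and z of packed2 in the frame of carton between -0.01 and 0.02 m and x of packed3 in the frame of carton between -0.127 and 0.127 m and y of packed3 in the frame of carton between -0.084 and 0.084 m and z of packed3 in the frame of carton between -0.01 and 0.02 m), for 0.3 s.
At the end, for the whole second after the job is handed in: every bottle (those from the bench and those already packed) stands at rest in a cell of the carton, its underside within 20 mm of the carton's underside and tilted less than 0.2 rad, and both flaps lie flat (below 0.25 rad). One cell has room for one bottle only (value of joint each of flap_left, flap_right below 0.25 rad and x of bottle1 in the frame of carton between -0.127 and 0.127 m and y of bottle1 in the frame of carton between -0.084 and 0.084 m and z of bottle1 in the frame of carton between -0.01 and 0.02 m and angle between each of bottle1, bottle2, bottle3, bottle4, packed1, packed2, packed3's own z axis and vertical below 0.2 rad and x of bottle2 in the frame of carton between -0.127 and 0.127 m and y of bottle2 in the frame of carton between -0.084 and 0.084 m and z of bottle2 in the frame of carton between -0.01 and 0.02 m and x of bottle3 in the frame of carton between -0.127 and 0.127 m and y of bottle3 in the frame of carton between -0.084 and 0.084 m and z of bottle3 in the frame of carton between -0.01 and 0.02 m and x of bottle4 in the frame of carton between -0.127 and 0.127 m and y of bottle4 in the frame of carton between -0.084 and 0.084 m and z of bottle4 in the frame of carton between -0.01 and 0.02 m and x of packed1 in the frame of carton between -0.127 and 0.127 m and y of packed1 in the frame of carton between -0.084 and 0.084 m and z of packed1 in the frame of carton between -0.01 and 0.02 m and x of packed2 in the frame of carton between -0.127 and 0.127 m and y of packed2 in the frame of carton between -0.084 and 0.084 m and z of packed2 in the frame of carton between -0.01 and 0.02 m and x of packed3 in the frame of carton between -0.127 and 0.127 m and y of packed3 in the frame of carton between -0.084 and 0.084 m and z of packed3 in the frame of carton between -0.01 and 0.02 m and linear speed of each of bottle1, bottle2, bottle3, bottle4, packed1, packed2, packed3 below 0.03 m/s); the robot touches nothing.
It fails at once if the parts bin is moved more than 40 mm (distance of parts_bin from where it was at the start of the episode above 0.04 m).
It fails at once if the tape roll is moved more than 40 mm (distance of tape_roll from where it was at the start of the episode above 0.04 m).
It fails at once if the screwdriver is moved more than 40 mm (distance of screwdriver from where it was at the start of the episode above 0.04 m).
Of bottle1, bottle2, bottle3, bottle4 only 2 to 4 are there at a start; the rules pass over those that are not, and their reading is None.
Of packed1, packed2, packed3 only 1 to 2 are there at a start; the rules pass over those that are not, and their reading is None.
At some moment in a run one of bottle1, bottle2, bottle3, bottle4 may be knocked a few centimetres aside while the robot is not near it.
It also fails if it takes over 210 s, if anything falls off the work surface, if the arm or the gripper's body presses on something with over 40 N, if the wrist force passes 120 N, or if a joint passes its speed limit or range.

### The arm

A 6-joint arm with a two-finger parallel gripper is mounted at the origin on the work surface. World frame = base frame: x ahead of the robot, y to its left, z up, the work surface at z = 0. Lengths are in m, angles in rad, forces in N, time in s.
With the tool pointing down it reaches from about 0.325 to 0.775 m from the base axis. Payload 9.3 kg.
Tool frame: the origin (TCP) lies midway between the tips of the shut fingers; the grasp point (between the pads) lies 19 mm behind it; z points along the fingers, y is the direction in which the jaws open and shut (so a half turn about z gives the same grasp; the last joint's range is limited). The gripper opens to 85 mm and grips with 20 to 120 N. Pads are 22 mm wide; open, the fingers measure 114 mm over their backs; the gripper's body (76 mm by 85 mm) begins 54 mm behind the grasp point. The pads swing forward as they close: fully open they stand 13 mm farther back than shut.
Start: joints at [1.109, 0.259, 0.021, 1.334, 0, 1.418], TCP at [0.167, 0.524, 0.231] pointing down, gripper open.
Joint ranges: [-3.04, 3.04], [-0.91, 1.82], [-1.04, 1.36], [-1.92, 1.95], [-1.52, 1.45], [-3.14, 3.14]. Speed limits (rad/s): [2.22, 2.22, 2.79, 3.14, 3.14, 3.14].

### API

Orientations are given as a rotation vector (axis times angle).
In Python, from workcell import sensors, viewer, workorder gives the robot as it stands. The module is installed in compiled form; this text tells all that it offers.
- The arm moves only by the tool send_rows, never from a script. Its argument "motion" is a list that holds one entry, the list of rows, each a list of 6 numbers: the shift along the world's x, y, z in m, then the turn, a rotation vector about the world's x, y, z in degrees. A call has 1 to 8 rows; each row shifts and turns the pose as measured when the row begins; what a row does not reach is not made up. A row lasts 1/10 s, in which the tool goes at most 50 mm and 8.59 degrees, less where a joint would pass 70% of its speed; a pose out of reach is approached as far as the arm can. A call with a gripper value outside its range is refused whole. "gripper" is the finger opening in m, from 0 to 0.0854, set as the call begins (left out, the last holds). The fingers move at their own pace and stop on an object; "force" is the grip in N (left out, the last holds). Time passes only in rows, so rows that do not move let the fingers close. It gives the time, the measured TCP pose, the force and the opening at its end, in the units of the state.
- sensors.observe(): the state, without advancing time (a new reading comes with each control period).
- viewer.snapshot(name): name is "scene" or "side" or "wrist"; returns a dict with "img" (400x640x3 uint8, red, green, blue), "fx", "fy", "cx", "cy" (pixels), "dist" ([k1, k2, p1, p2, k3] as OpenCV has them; the pictures are not rectified), "R" (3x3) and "t" (3): a world point X has camera coordinates R X + t. Camera axes: x right, y down, z forward; pixel columns grow to the right and rows downward; lengths in m; the calibration is good to about 2 mm. A picture is of the moment at which its call begins. There is no depth.
- workorder.close_job(): hands the job in, once; it reports no verdict.
The state is a dict: "time_s": time; "joints": joint angles; "dq": joint speeds; "joint_torque": joint torques, N m; "ee_pos": TCP position; "tcp_rot": TCP orientation; "force": force on the tool from outside, world axes, zero at the start; "moment": the same for the moment, N m; "grip_width": opening from 0.0 (shut) to 1.0 (fully open).
Only numpy, scipy, OpenCV 4.12 (cv2) and the standard library are available. Lean on these libraries where they do the work, as an engineer would, in place of code of your own. Each camera call takes 0.05 s, during which the arm holds its last target.

## Working session

There is one attempt and no reset: what is moved stays moved. The work goes in short steps, Python scripts to look and compute and a tool call to move; the robot and the scene stay as the last step left them, time stands still between calls to the robot, and variables do not carry over. Pictures are saved under pics/ and viewed, and the job is handed in when it is done.

Besides the shell and the picture viewer there is one more tool, called after "Emit:" in YAML: its name, and indented under it one key for each argument. send_rows: Moves the arm, as the interface text tells. Its arguments: {"type":"object","properties":{"motion":{"type":"array"},"gripper":{"type":"number"},"force":{"type":"number"}},"required":["motion"]}

```bash
mkdir -p pics
cat > h.py <<'E'
import numpy as np, cv2, sys
from workcell import sensors, viewer, workorder
def snap(n,f):
    s=viewer.snapshot(n); cv2.imwrite('pics/'+f+'.png',s['img'][:,:,::-1]); np.savez('pics/'+f+'.npz',**{k:np.array(v) for k,v in s.items()}); return s
def load(f): return dict(np.load('pics/'+f+'.npz'))
def K(s): return np.array([[s['fx'],0,s['cx']],[0,s['fy'],s['cy']],[0,0,1]],float)
def proj(s,P):
    r,_=cv2.Rodrigues(np.array(s['R'],float)); return cv2.projectPoints(np.array(P,float).reshape(-1,1,3),r,np.array(s['t'],float),K(s),np.array(s['dist'],float))[0].reshape(-1,2)
def ray(s,uv):
    R=np.array(s['R']);t=np.array(s['t']).reshape(3)
    p=cv2.undistortPoints(np.array(uv,float).reshape(-1,1,2),K(s),np.array(s['dist'],float)).reshape(-1,2)
    d=np.c_[p,np.ones(len(p))]@R; return -R.T@t,d
def onz(s,uv,z):
    c,d=ray(s,uv); return c+d*((z-c[2])/d[:,2])[:,None]
def crop(f,g,x0,y0,x1,y1,k):
    i=cv2.imread('pics/'+f+'.png')[y0:y1,x0:x1]; cv2.imwrite('pics/'+g+'.png',cv2.resize(i,None,fx=k,fy=k,interpolation=cv2.INTER_CUBIC))
def st():
    o=sensors.observe(); print({k:np.round(o[k],3).tolist() for k in ('time_s','joints','ee_pos','tcp_rot','force','grip_width')})
E
python3 - <<'E'
from h import *
for n in ('scene','side','wrist'):
    s=snap(n,n+'0'); print(n,s['fx'],-np.array(s['R']).T@np.array(s['t']))
st()
E
```

```text
scene 447.36006588543745 [1.41901376 0.50852822 1.16860443]
side 374.12349216941584 [ 0.4147003  -0.89741054  1.01370363]
wrist 345.7880279297776 [0.09808493 0.54605106 0.37297997]
{'time_s': 0.15, 'joints': [1.109, 0.259, 0.021, 1.334, -0.0, 1.418], 'ee_pos': [0.167, 0.524, 0.231], 'tcp_rot': [-0.483, -3.104, 0.002], 'force': [0.312, -0.373, -0.227], 'grip_width': 0.998}
```

View pics/scene0.png

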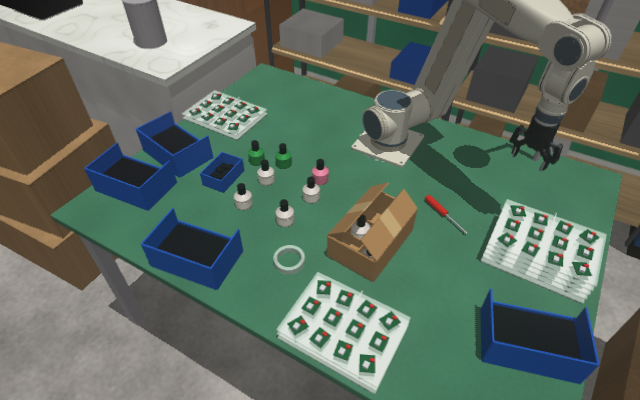

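View pics/side0.png

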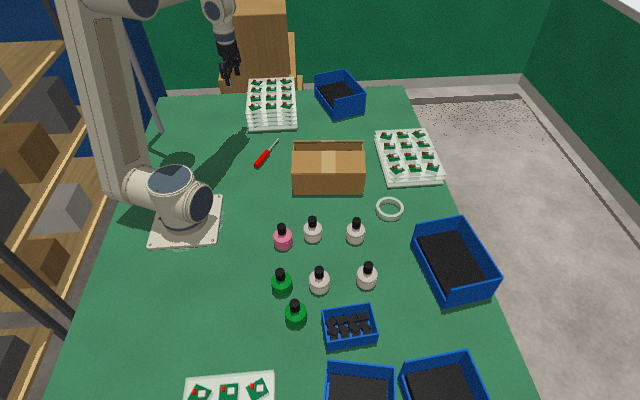

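View pics/wrist0.png

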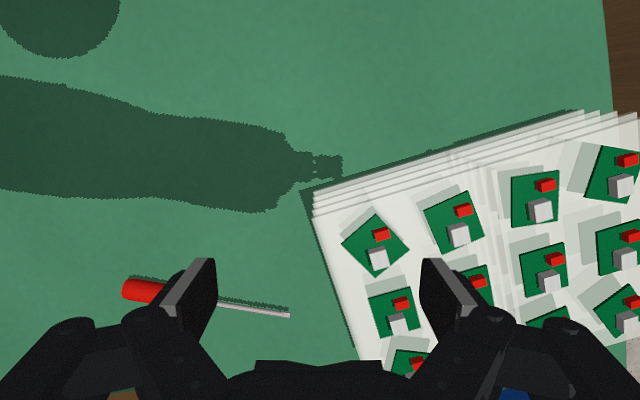

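Four white bottles are on the bench: scene caps at about (266,167), (242,190), (284,206) and (311,184). One pink look-alike is at (320,166) and two green ones at (256,148) and (283,150). I'll enlarge the image to confirm and measure.

Run:
```python
from h import *
crop('scene0','s_b',215,130,345,240,6)
crop('scene0','s_c',315,170,430,285,5)
crop('side0','d_b',255,200,395,340,4)
crop('side0','d_c',280,130,380,205,8)
```

```text
(no output)
```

View pics/s_b.png

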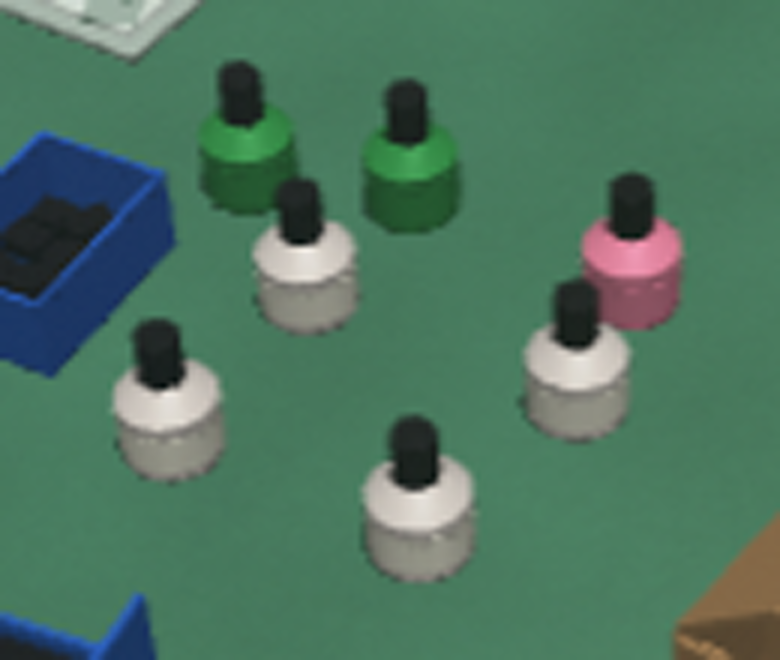

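View pics/s_c.png

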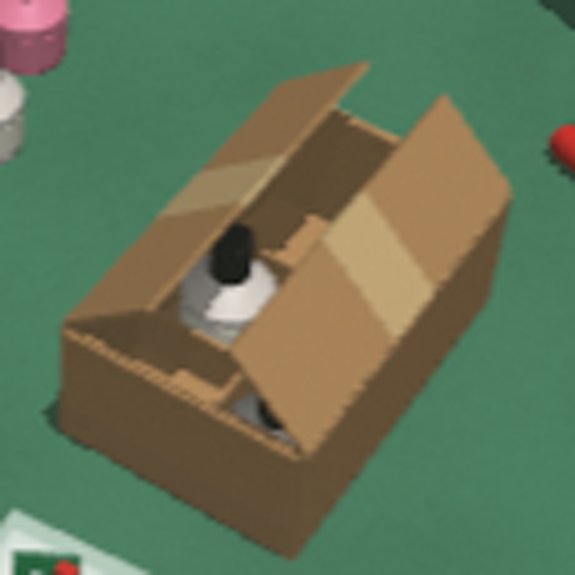

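View pics/d_b.png

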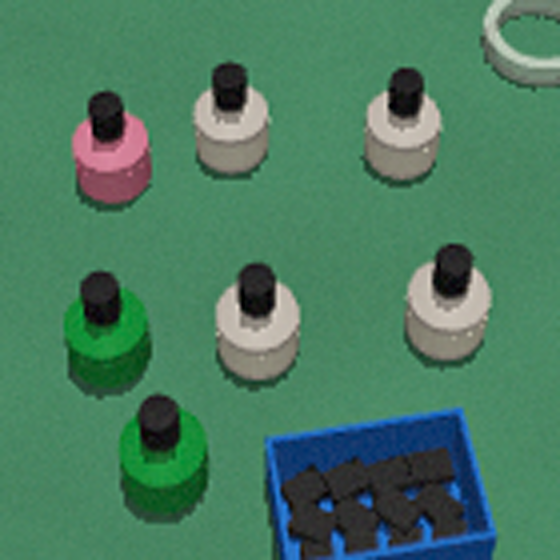

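View pics/d_c.png

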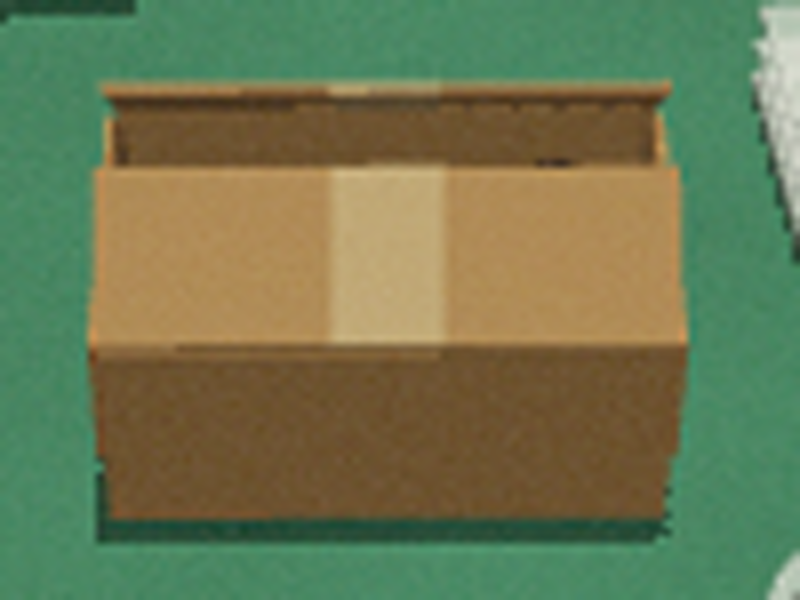

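```bash
cat > fit.py <<'E'
from h import *
from scipy.optimize import least_squares
sc=load('scene0');sd=load('side0')
S={'a':(265,161.2),'b':(241.2,184.7),'c':(284.2,200.8),'d':(311,178.3)}
D={'a':(319.25,268),'b':(368.5,263.25),'c':(356.25,219.25),'d':(312.5,217.5)}
for k in 'abcd': print(k,onz(sc,[S[k]],.094).round(4),onz(sd,[D[k]],.094).round(4))
X,Y=.131,.088
def P(p):
    x,y,th,l,r=p
    f=lambda a,sg,sx:[sx*X,sg*(.086-.08*np.cos(a)),.108+.08*np.sin(a)]
    loc=[[X,Y,0],[X,-Y,0],[X,-Y,.106],[X,Y,.108],[-X,Y,.108],f(l,1,1),f(l,1,-1),f(r,-1,1),f(r,-1,-1),
     [-X,-Y,0],[X,-Y,0],[-X,-Y,.108],[X,-Y,.108],f(r,-1,-1),f(r,-1,1),f(l,1,-1),f(l,1,1)]
    c,s=np.cos(th),np.sin(th); R=np.array([[c,-s,0],[s,c,0],[0,0,1]])
    return np.array(loc)@R.T+[x,y,0]
obs=np.array([(373,281.6),(326,255),(328,236),(375,261),(417,208),(362,240),(404,189),(345,231.6),(389,182.6),
 (293.75,194.75),(363.1,194.75),(291.3,173.4),(366,173.4),(291.9,151),(365.3,151),(292.8,140.6),(363.8,140.6)])
def res(p):
    W=P(p); return (np.r_[proj(sc,W[:9]),proj(sd,W[9:])]-obs).ravel()
r=least_squares(res,[.45,.2,0,.8,.8],loss='soft_l1')
print(r.x.round(4)); print(res(r.x).reshape(-1,2).round(1).tolist())
for q in [(362.2,216.4),(370,252)]: 
    w=onz(sc,[q],.098)[0]; c,s=np.cos(r.x[2]),np.sin(r.x[2]); d=w[:2]-r.x[:2]; print(w,[c*d[0]+s*d[1],-s*d[0]+c*d[1]])
# bystanders
print('bin',onz(sd,[(321,318),(373,304),(378,345),(327,350)],.06).round(3).tolist())
print('tape',onz(sd,[(390,209)],.025).round(3)); print('scr',onz(sd,[(257,165),(278,140)],.01).round(3).tolist())
E
python3 fit.py
```

```text
a [[ 0.4446 -0.301   0.094 ]] [[ 0.4487 -0.3014  0.094 ]]
b [[ 0.5887 -0.2991  0.094 ]] [[ 0.5932 -0.2984  0.094 ]]
c [[ 0.5777 -0.1273  0.094 ]] [[ 0.5821 -0.1281  0.094 ]]
d [[ 0.4372 -0.1078  0.094 ]] [[ 0.4421 -0.1077  0.094 ]]
[ 0.5191  0.1721 -0.086   0.7776  0.6944]
[[-0.3, 0.6], [0.0, 0.6], [-1.6, -1.4], [0.8, 0.2], [-0.2, 0.1], [-2.2, -0.2], [-1.0, -0.6], [-0.7, 1.0], [-0.8, 0.2], [-0.3, -0.6], [-0.3, -0.9], [0.2, -0.4], [-1.1, -0.7], [-0.4, -0.6], [-0.6, -0.9], [-0.6, -0.6], [-0.1, -0.8]]
[0.51096406 0.13113573 0.098     ] [np.float64(-0.0045711296939031365), np.float64(-0.04150352642739006)]
[0.62818356 0.21643374 0.098     ] [np.float64(0.10488463423319189), np.float64(0.053552225053897895)]
bin [[0.442, -0.439, 0.06], [0.59, -0.411, 0.06], [0.582, -0.526, 0.06], [0.45, -0.527, 0.06]]
tape [[ 0.721 -0.034  0.025]]
scr [[0.24, 0.264, 0.01], [0.325, 0.419, 0.01]]
```

White bottle caps sit at a (265,161), b (241,185), c (284,201) and d (311,178), matching the description. The pink one at (320,160) and the green ones are not meant. The carton is at (0.519, 0.172) with yaw -4.9°. Next I'll move above the carton with the gripper shut.

Emit:
send_rows:
  motion:
    - [[0.03,-0.03,0.03,0,0,6.4],[0.035,-0.035,0,0,0,6.4],[0.035,-0.035,0,0,0,0],[0.035,-0.035,0,0,0,0],[0.035,-0.035,0,0,0,0],[0.035,-0.035,0,0,0,0],[0.035,-0.035,0,0,0,0],[0.035,-0.035,0,0,0,0]]
  gripper: 0
  force: 40

```text
time_s: 0.95
ee_pos: [0.4406, 0.246, 0.2589]
tcp_rot: [-0.103, -3.139, 0.005]
force: [0.5, 1.2, 0.5]
grip_width: -0.005
```

Emit:
send_rows:
  motion:
    - [[0.04,-0.036,0,0,0,-1],[0.038,-0.036,0,0,0,0],[0,0,0,0,0,0]]

```text
time_s: 1.25
ee_pos: [0.5168, 0.1733, 0.2576]
tcp_rot: [-0.14, -3.137, 0.006]
force: [0.7, 0.5, 0.4]
grip_width: -0.003
```

Run:
```python
from h import *
snap('wrist','w1');snap('scene','s1');st()
crop('s1','s1c',300,130,440,290,4)
```

```text
{'time_s': 1.35, 'joints': [0.177, 0.243, 0.068, 1.399, -0.002, 0.264], 'ee_pos': [0.514, 0.176, 0.258], 'tcp_rot': [-0.136, -3.136, 0.005], 'force': [0.289, 0.005, -0.065], 'grip_width': -0.001}
```

View pics/w1.png

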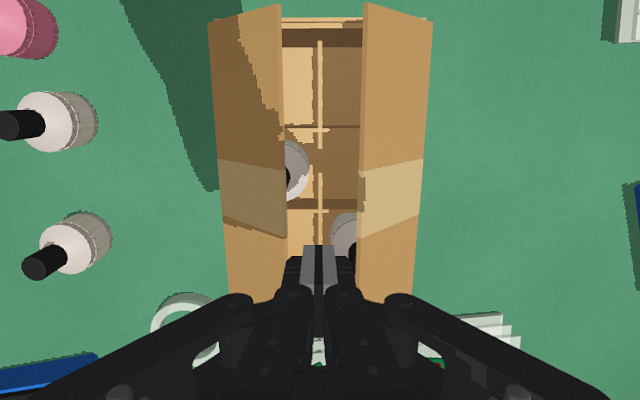

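View pics/s1c.png

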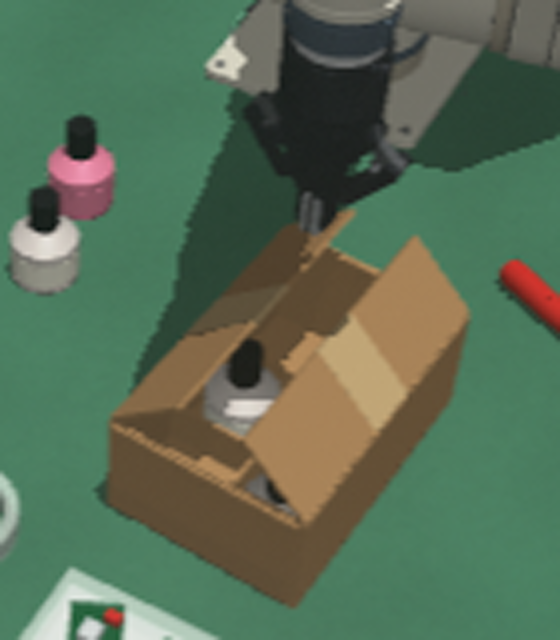

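The wrist view shows packed bottles in the middle-right cell (0,-43) and the far-left cell (+86,+43). The other four cells are free and the fingers are over the gap. Next I'll lower and push the left flap.

Emit:
send_rows:
  motion:
    - [[0,0,-0.05,0,0,0],[0,-0.002,-0.05,0,0,0],[0,0,-0.015,0,0,0],[0.0,0.015,0,0,0,0],[0.002,0.02,0,0,0,0],[0.002,0.02,0,0,0,0],[0.002,0.02,0,0,0,0],[0.002,0.015,0,0,0,0]]

```text
time_s: 2.15
ee_pos: [0.5178, 0.2719, 0.1532]
tcp_rot: [0.129, 3.125, -0.008]
force: [-0.4, -2.2, -1.1]
grip_width: 0.0
```

Emit:
send_rows:
  motion:
    - [[0.001,0.012,0,0,0,0],[0.001,0.01,0,0,0,0],[0,0,0,0,0,0]]

```text
time_s: 2.45
ee_pos: [0.5187, 0.2992, 0.154]
tcp_rot: [0.122, 3.124, -0.007]
force: [1.0, -1.4, 1.4]
grip_width: 0.001
```

Run:
```python
from h import *
snap('scene','s2');st()
crop('s2','s2c',300,130,440,290,4)
```

```text
{'time_s': 2.5, 'joints': [0.387, 0.365, -0.023, 1.172, -0.01, 0.465], 'ee_pos': [0.519, 0.299, 0.154], 'tcp_rot': [0.122, 3.125, -0.008], 'force': [-0.992, 0.198, -0.201], 'grip_width': 0.003}
```

View pics/s2c.png

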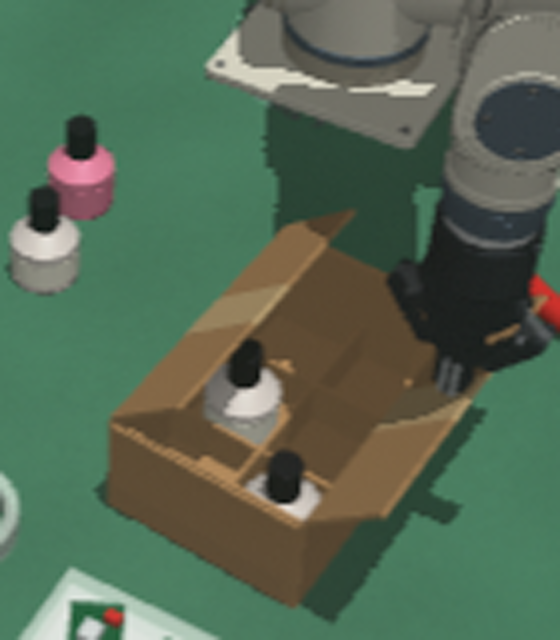

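The left flap is now folded well back. Next is the right flap.

Emit:
send_rows:
  motion:
    - [[-0.002,-0.04,0.01,0,0,0],[-0.003,-0.04,-0.005,0,0,0],[-0.003,-0.03,-0.015,0,0,0],[0,-0.01,-0.008,0,0,0],[-0.002,-0.02,0,0,0,0],[-0.002,-0.02,0,0,0,0],[-0.002,-0.02,0,0,0,0],[-0.002,-0.02,0,0,0,0]]

```text
time_s: 3.3
ee_pos: [0.5064, 0.1101, 0.1504]
tcp_rot: [0.101, 3.103, 0.055]
force: [-6.0, 2.6, 5.3]
grip_width: -0.003
```

Emit:
send_rows:
  motion:
    - [[-0.001,-0.016,0,0,0,0],[-0.001,-0.016,0,0,0,0],[-0.001,-0.014,0,0,0,0],[0,-0.008,0,0,0,0],[0,0,0,0,0,0]]

```text
time_s: 3.8
ee_pos: [0.5036, 0.0546, 0.1532]
tcp_rot: [0.102, 3.098, 0.062]
force: [-0.7, -0.0, 0.3]
grip_width: 0.002
```

Run:
```python
from h import *
snap('scene','s3');st()
crop('s3','s3c',300,130,440,290,4)
```

```text
{'time_s': 3.85, 'joints': [-0.082, 0.194, -0.271, 1.067, 0.042, -0.015], 'ee_pos': [0.504, 0.055, 0.153], 'tcp_rot': [0.102, 3.098, 0.062], 'force': [-0.552, 0.545, 0.46], 'grip_width': 0.0}
```

View pics/s3c.png

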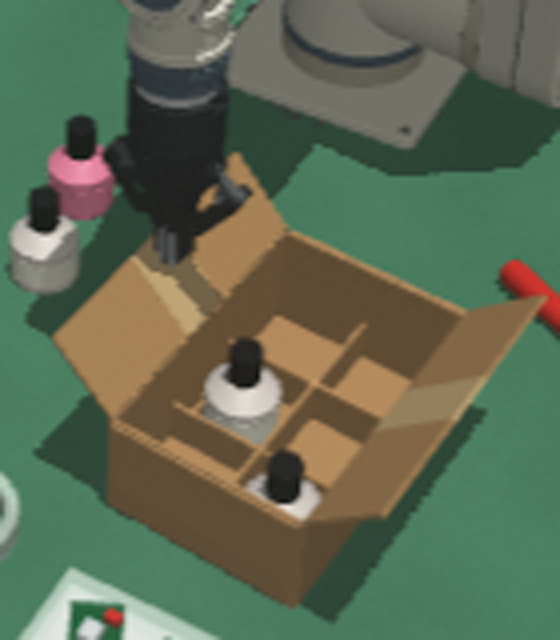

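```bash
cat >> h.py <<'E'
from scipy.spatial.transform import Rotation as Ro
def goto(p,yaw=85.1):
    o=sensors.observe(); R0=Ro.from_rotvec(o['tcp_rot']); a=np.radians((yaw+90)/2)
    R1=Ro.from_rotvec(np.pi*np.array([np.cos(a),np.sin(a),0]))
    rv=(R1*R0.inv()).as_rotvec(degrees=True); 
    R1b=R1*Ro.from_euler('z',180,degrees=True); rb=(R1b*R0.inv()).as_rotvec(degrees=True)
    print('d',(np.array(p)-o['ee_pos']).round(4).tolist(),'rot',rv.round(1).tolist(),'or',rb.round(1).tolist(),'z',R0.apply([0,0,1]).round(3))
def w2c(q,c=(.519,.172,-.086)):
    d=np.array(q)[:2]-c[:2]; k,s=np.cos(c[2]),np.sin(c[2]); return [k*d[0]+s*d[1],-s*d[0]+k*d[1]]
def c2w(q,c=(.519,.172,-.086)):
    k,s=np.cos(c[2]),np.sin(c[2]); return [c[0]+k*q[0]-s*q[1],c[1]+s*q[0]+k*q[1]]
E
python3 - <<'E'
from h import *
s=load('scene0')
print(onz(s,[(320.3,160.5),(282.8,144.8),(255,142)],.094).round(3))
for c in [(-.086,-.043),(-.086,.043),(0,.043),(.086,-.043)]: print(c,np.round(c2w(c),4))
goto([.58,-.128,.25])
E
```

```text
[[ 0.338 -0.128  0.094]
 [ 0.332 -0.298  0.094]
 [ 0.372 -0.4    0.094]]
(-0.086, -0.043) [0.4296 0.1365]
(-0.086, 0.043) [0.437  0.2222]
(0, 0.043) [0.5227 0.2148]
(0.086, -0.043) [0.601  0.1218]
d [0.0764, -0.1829, 0.0969] rot [-2.2, 2.5, -1.1] or [-3.8, -3.4, 178.8] z [ 0.042  0.039 -0.998]
```

Emit:
send_rows:
  motion:
    - [[0.005,0.01,0.045,-1.1,1.2,-1],[0.012,-0.01,0.045,-1.1,1.3,0],[0.02,-0.042,0.007,0,0,0],[0.02,-0.045,0,0,0,0],[0.02,-0.045,0,0,0,0],[0,-0.045,0,0,0,0],[0,0,0,0,0,0]]
  gripper: 0.065

```text
time_s: 4.55
ee_pos: [0.5807, -0.1251, 0.2498]
tcp_rot: [-0.122, -3.129, 0.006]
force: [-0.1, 0.5, -0.4]
grip_width: 0.761
```

Run:
```python
from h import *
snap('wrist','w4');s=snap('scene','s4');st();goto([.58,-.128,.067])
```

```text
{'time_s': 4.65, 'joints': [-0.345, 0.336, 0.18, 1.424, -0.005, -0.269], 'ee_pos': [0.58, -0.121, 0.25], 'tcp_rot': [-0.118, -3.129, 0.004], 'force': [-0.716, 0.473, -0.44], 'grip_width': 0.763}
d [-0.0003, -0.0066, -0.1831] rot [0.1, -0.6, -0.6] or [1.0, 0.2, 179.4] z [-0.011 -0.002 -1.   ]
```

View pics/w4.png

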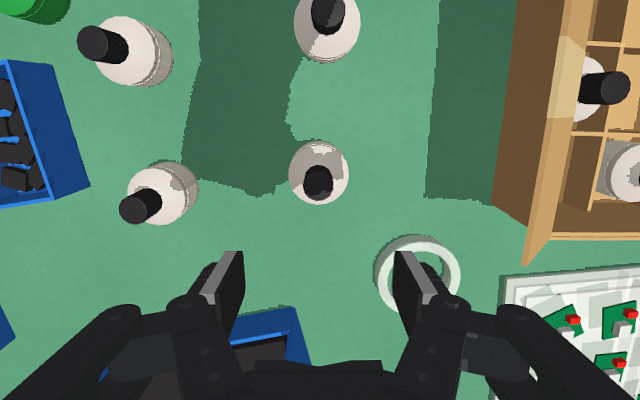

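View pics/s4.png

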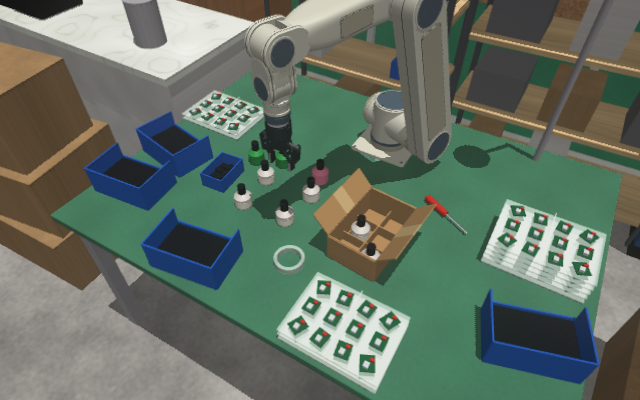

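Run:
```python
from h import *
s=load('w4')
print(onz(s,[(317,171),(328,12),(128,211),(93,43)],.094).round(4)); print(proj(s,[[.58,-.128,.094]]))
crop('w4','w4c',270,110,370,220,5)
s=load('s4');print(onz(s,[(362,216.5),(371.5,243)],.098).round(4).tolist(),[np.round(w2c(q),3) for q in onz(s,[(362,216.5),(371.5,243)],.098)])
crop('s4','s4c',300,160,450,285,5)
```

```text
[[ 0.5672 -0.1257  0.094 ]
 [ 0.4408 -0.1071  0.094 ]
 [ 0.5908 -0.3024  0.094 ]
 [ 0.446  -0.3008  0.094 ]]
[[315.56664422 185.39856678]]
[[0.5117, 0.1308, 0.098], [0.5947, 0.2052, 0.098]] [array([-0.004, -0.042]), array([0.073, 0.04 ])]
```

View pics/w4c.png

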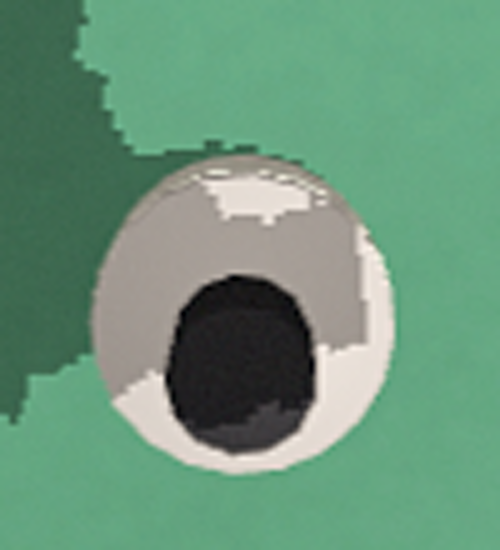

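View pics/s4c.png

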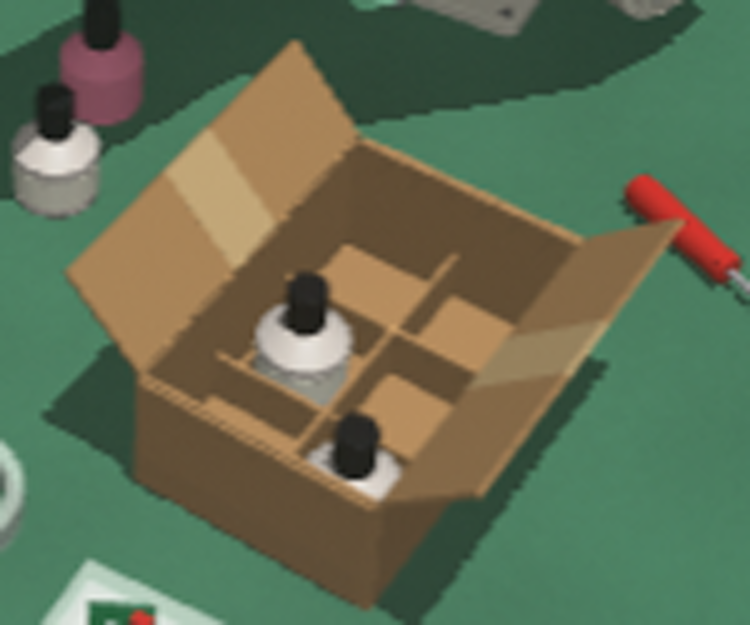

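The cap top of c is at about wrist (318,187), matching the estimate. I'll descend and grasp.

Emit:
send_rows:
  motion:
    - [[0.0005,-0.006,-0.04,0,-0.5,-0.5],[0,0,-0.045,0,0,0],[0,0,-0.045,0,0,0],[0,0,-0.038,0,0,0],[0,0,-0.012,0,0,0]]
  gripper: 0.065

```text
time_s: 5.15
ee_pos: [0.5812, -0.1193, 0.0678]
tcp_rot: [0.121, 3.134, -0.005]
force: [-0.3, 0.4, 0.3]
grip_width: 0.768
```

Run:
```python
from h import *
goto([.5805,-.127,.067]);snap('side','d5');crop('d5','d5c',300,150,420,270,5);snap('scene','s5')
```

```text
d [-0.0007, -0.0077, -0.0008] rot [0.2, 0.3, -0.5] or [-0.5, 0.3, 179.5] z [ 0.005 -0.003 -1.   ]
```

View pics/d5c.png

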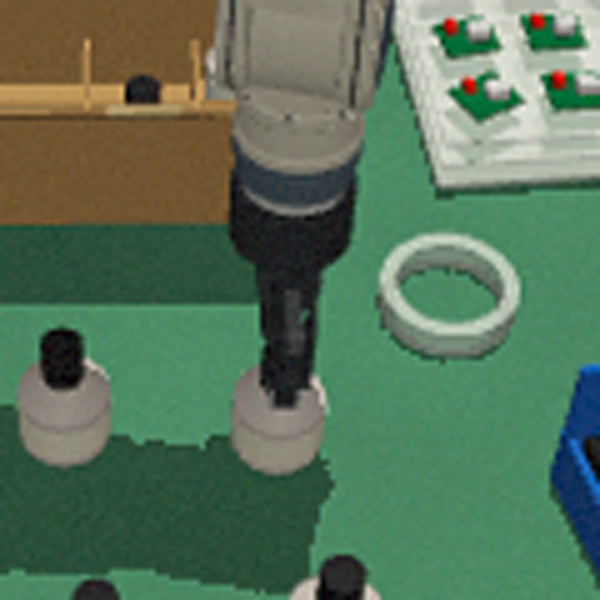

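Well centred. Centre in y, close, then lift.

Emit:
send_rows:
  motion:
    - [[-0.0005,-0.007,-0.001,0,0,0],[0,0,0,0,0,0]]

```text
time_s: 5.45
ee_pos: [0.5825, -0.1254, 0.0704]
tcp_rot: [0.116, 3.13, -0.006]
force: [-0.0, 0.1, -0.0]
grip_width: 0.761
```

Emit:
send_rows:
  motion:
    - [[0,0,0,0,0,0],[0,0,0,0,0,0],[0,0,0,0,0,0],[0,0,0,0,0,0],[0,0,0,0,0,0],[0,0,0,0,0,0]]
  gripper: 0.01
  force: 50

```text
time_s: 6.05
ee_pos: [0.5838, -0.1258, 0.0737]
tcp_rot: [0.117, 3.126, -0.009]
force: [0.1, 0.4, -1.8]
grip_width: 0.308
```

Emit:
send_rows:
  motion:
    - [[0,0,0.02,0,0,0],[0,0,0.045,0,0,0],[0,0,0.045,0,0,0],[0,0,0.045,0,0,0],[0,0,0.045,0,0,0],[0,0,0.02,0,0,0]]

```text
time_s: 6.65
ee_pos: [0.5789, -0.1241, 0.296]
tcp_rot: [0.118, 3.138, -0.002]
force: [0.8, -0.6, -3.3]
grip_width: 0.306
```

Run:
```python
from h import *
snap('side','d6');crop('d6','d6c',280,100,420,240,4);goto(c2w((.086,-.043))+[.30]);st()
```

```text
d [0.0217, 0.2461, 0.0021] rot [0.1, 0.2, -0.6] or [-0.4, 0.2, 179.4] z [ 0.004 -0.002 -1.   ]
{'time_s': 6.7, 'joints': [-0.352, 0.323, 0.28, 1.523, -0.001, -0.277], 'ee_pos': [0.579, -0.124, 0.298], 'tcp_rot': [0.118, 3.135, -0.004], 'force': [-0.735, 0.221, 0.234], 'grip_width': 0.309}
```

View pics/d6c.png

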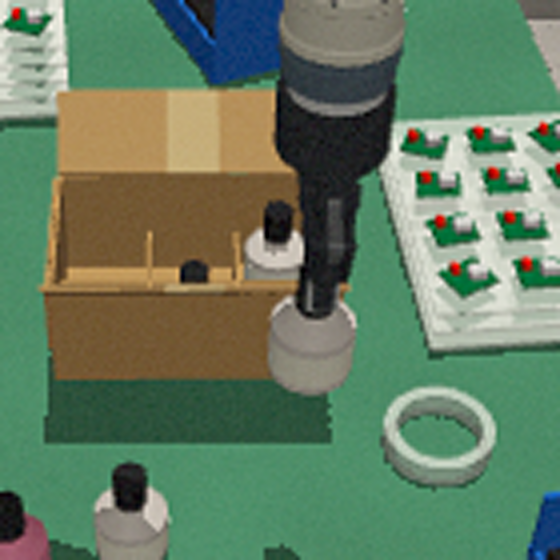

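Run:
```python
from h import *
from scipy.optimize import least_squares
sc=load('s4');sd=load('d6')
X,Y=.131,.088
loc=np.array([[X,Y,.106],[X,-Y,.106],[-X,Y,.106],[-X,-Y,.106],[X,Y,0],[X,-Y,0],[0,0,.045],[-X,-Y,.108],[X,-Y,.108],[-X,-Y,0],[X,-Y,0]])
obs=np.array([(375.6,261.6),(328,235.5),(416,208.5),(372,187.6),(374,281.6),(327,256),(365,233),(291.3,172.5),(366.5,172.5),(294.2,195),(362.6,195)])
# divider crossings: (-43,0) seen (393,328)/5 ; (43,0) approx (330,408)/5
loc=np.r_[loc[:6],[[-.043,0,.045],[.043,0,.045]],loc[7:]]; obs=np.r_[obs[:6],[(378.6,225.6),(366,242)],obs[7:]]
def res(p,full=False):
    c,s=np.cos(p[2]),np.sin(p[2]);W=loc@np.array([[c,-s,0],[s,c,0],[0,0,1]]).T+[p[0],p[1],0]
    return (np.r_[proj(sc,W[:8]),proj(sd,W[8:])]-obs).ravel()
r=least_squares(res,[.519,.172,-.086],loss='soft_l1');print(r.x.round(4));print(res(r.x).reshape(-1,2).round(1).tolist())
```

```text
[ 0.5188  0.1741 -0.0801]
[[1.1, 0.2], [-0.9, -0.5], [1.2, -0.0], [-1.5, -0.7], [-0.4, 0.8], [-0.3, 0.0], [-0.2, 0.1], [-1.0, 0.2], [0.2, 0.3], [-1.6, -0.3], [-0.7, -1.1], [0.1, -1.7]]
```

Emit:
send_rows:
  motion:
    - [[0.004,0.03,0,0,0,-0.5],[0.004,0.045,0,0,0,0],[0.004,0.045,0,0,0,0],[0.004,0.045,0,0,0,0],[0.003,0.045,0,0,0,0],[0.003,0.037,0,0,0,0],[0,0,0,0,0,0]]

```text
time_s: 7.4
ee_pos: [0.6005, 0.1297, 0.2914]
tcp_rot: [-0.141, -3.137, 0.005]
force: [-0.0, -0.2, -2.4]
grip_width: 0.311
```

```bash
sed -i 's/(.519,.172,-.086)/(.519,.173,-.083)/g' h.py
python3 - <<'E'
from h import *
goto(c2w((.086,-.043))+[.08])
E
```

```text
d [0.0007, -0.0067, -0.2114] rot [0.2, -0.1, 0.3] or [-0.1, -0.3, -179.7] z [-0.002 -0.003 -1.   ]
```

Emit:
send_rows:
  motion:
    - [[0.0,-0.007,0,0,0,0],[0,0,-0.03,0,0,0],[0,0,-0.04,0,0,0],[0,0,-0.03,0,0,0]]

```text
time_s: 7.8
ee_pos: [0.6015, 0.12, 0.1898]
tcp_rot: [0.14, 3.135, -0.006]
force: [0.9, 0.5, -2.5]
grip_width: 0.305
```

Run:
```python
from h import *
goto(c2w((.086,-.043))+[.08]);snap('scene','s7');snap('side','d7');crop('s7','s7c',300,150,450,285,5)
crop('d7','d7c',280,80,400,210,5)
```

```text
d [-0.0003, 0.003, -0.1098] rot [0.2, 0.2, 0.2] or [0.3, -0.3, -179.8] z [ 0.004 -0.004 -1.   ]
```

View pics/s7c.png

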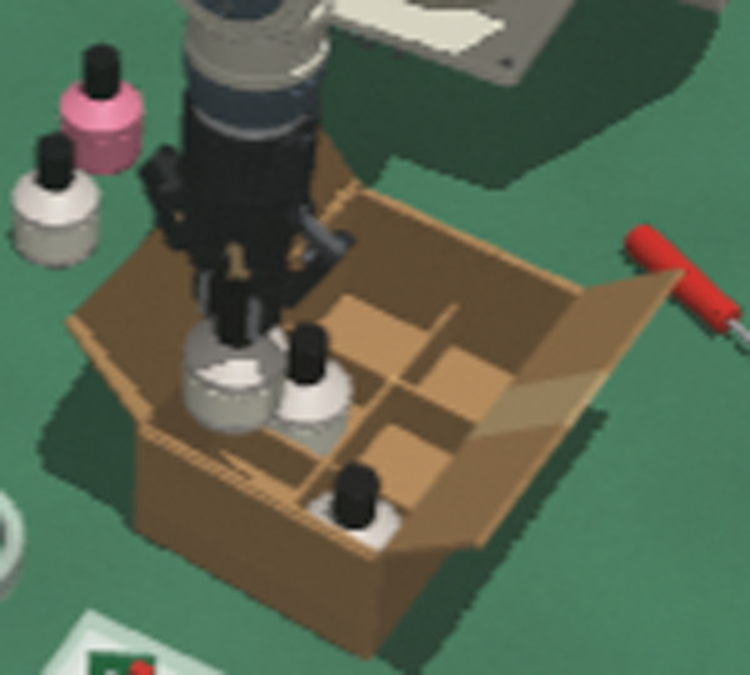

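View pics/d7c.png

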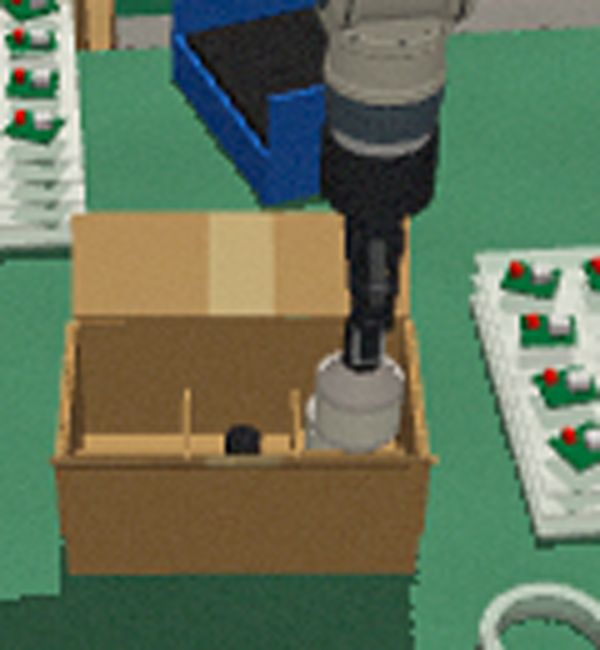

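Emit:
send_rows:
  motion:
    - [[0,0.003,-0.02,0,0,0],[0,0,-0.025,0,0,0],[0,0,-0.025,0,0,0],[0,0,-0.02,0,0,0],[0,0,-0.012,0,0,0]]

```text
time_s: 8.4
ee_pos: [0.6039, 0.1171, 0.0912]
tcp_rot: [0.151, 3.131, -0.006]
force: [-0.4, 0.0, -2.1]
grip_width: 0.309
```

Emit:
send_rows:
  motion:
    - [[-0.003,0.006,-0.006,0,0,0],[0,0.001,-0.005,0,0,0],[0,0,-0.002,0,0,0]]

```text
time_s: 8.7
ee_pos: [0.6019, 0.1232, 0.0794]
tcp_rot: [0.154, 3.129, -0.006]
force: [0.7, -1.1, -2.2]
grip_width: 0.307
```

Emit:
send_rows:
  motion:
    - [[0,0,-0.003,0,0,0],[0,0,-0.002,0,0,0]]

```text
time_s: 8.9
ee_pos: [0.6031, 0.1232, 0.0774]
tcp_rot: [0.153, 3.125, -0.006]
force: [-8.2, -1.8, 20.9]
grip_width: 0.306
```

Touching down. Next: release and go up.

Emit:
send_rows:
  motion:
    - [[0,0,0.001,0,0,0],[0,0,0,0,0,0],[0,0,0,0,0,0],[0,0,0,0,0,0]]
  gripper: 0.048

```text
time_s: 9.3
ee_pos: [0.6047, 0.1234, 0.0813]
tcp_rot: [0.152, 3.12, -0.005]
force: [0.5, -0.2, -0.4]
grip_width: 0.56
```

Emit:
send_rows:
  motion:
    - [[0,0,0.02,0,0,0],[0,0,0.04,0,0,0],[0,0,0.05,0,0,0],[0,0,0.05,0,0,0],[0,0,0.04,0,0,0]]

```text
time_s: 9.8
ee_pos: [0.6002, 0.1231, 0.2808]
tcp_rot: [0.152, 3.133, -0.008]
force: [1.8, 0.3, -1.0]
grip_width: 0.557
```

Run:
```python
from h import *
goto([.4400,-.1075,.26]);snap('scene','s8');crop('s8','s8c',220,140,430,285,3.7)
```

```text
d [-0.1602, -0.2306, -0.0208] rot [0.3, 0.3, 0.7] or [0.4, -0.5, -179.3] z [ 0.004 -0.005 -1.   ]
```

View pics/s8c.png

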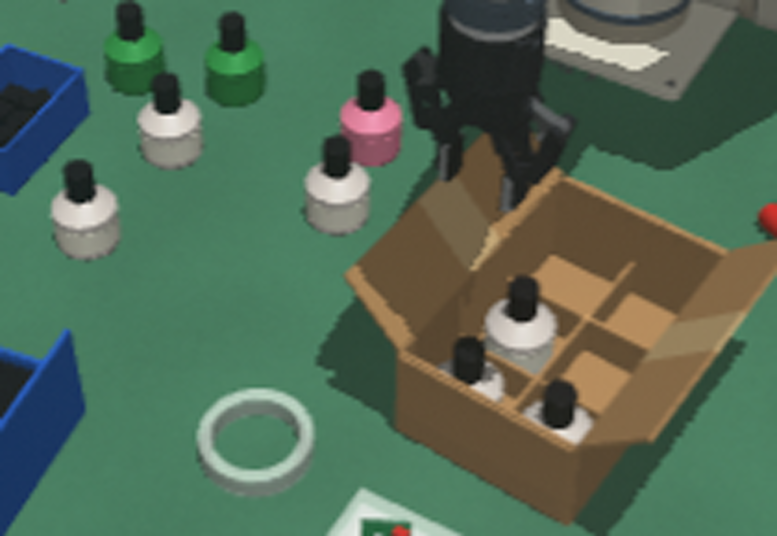

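Bottle c is standing in its cell. Next is d.

Emit:
send_rows:
  motion:
    - [[-0.025,-0.038,0,0,0,0.7],[-0.027,-0.039,0,0,0,0],[-0.027,-0.039,0,0,0,0],[-0.027,-0.039,0,0,0,0],[-0.027,-0.038,-0.01,0,0,0],[-0.027,-0.038,-0.01,0,0,0],[0,0,0,0,0,0]]
  gripper: 0.065

```text
time_s: 10.55
ee_pos: [0.4368, -0.1134, 0.2683]
tcp_rot: [0.126, 3.119, -0.008]
force: [0.8, 0.4, 0.7]
grip_width: 0.763
```

Run:
```python
from h import *
goto([.4400,-.1075,.067]);s=snap('wrist','w9');print(proj(s,[[.44,-.1075,.094]]))
```

```text
d [0.0032, 0.0059, -0.2013] rot [0.4, 1.1, -0.3] or [-1.8, 0.6, 179.7] z [ 0.02  -0.006 -1.   ]
[[325.53774958 178.66433257]]
```

View pics/w9.png

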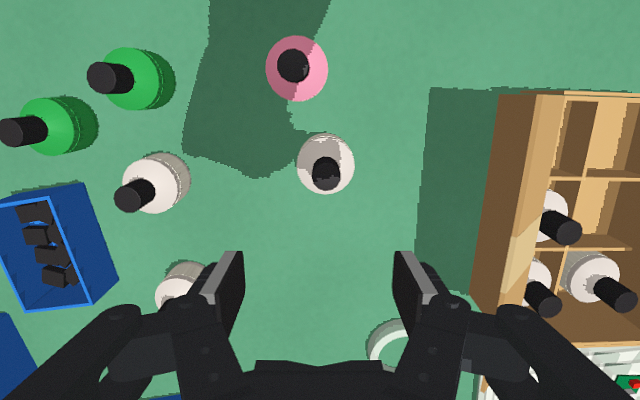

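d's cap top at (326,179) matches the projection (325.5,178.7). Descend.

Emit:
send_rows:
  motion:
    - [[0.003,0.006,-0.045,0,1,-0.3],[0,0,-0.045,0,0,0],[0,0,-0.045,0,0,0],[0,0,-0.045,0,0,0],[0,0,-0.016,0,0,0]]

```text
time_s: 11.1
ee_pos: [0.4457, -0.104, 0.0709]
tcp_rot: [0.131, 3.123, -0.014]
force: [-0.5, 0.1, 1.3]
grip_width: 0.758
```

Run:
```python
from h import *
goto([.4400,-.1075,.067])
```

```text
d [-0.0057, -0.0035, -0.0039] rot [0.5, 0.9, -0.1] or [-1.4, 0.9, 179.9] z [ 0.015 -0.009 -1.   ]
```

Emit:
send_rows:
  motion:
    - [[-0.006,-0.003,-0.005,0.4,1,0],[0,0,0,0,0,0]]

```text
time_s: 11.3
ee_pos: [0.4392, -0.1051, 0.0638]
tcp_rot: [-0.127, -3.132, 0.0]
force: [0.4, 0.5, 0.1]
grip_width: 0.76
```

Emit:
send_rows:
  motion:
    - [[0,0,0,0,0,0],[0,0,0,0,0,0],[0,0,0,0,0,0],[0,0,0,0,0,0],[0,0,0,0,0,0],[0,0,0,0,0,0]]
  gripper: 0.01
  force: 50

```text
time_s: 11.9
ee_pos: [0.4421, -0.1056, 0.0677]
tcp_rot: [-0.126, -3.138, 0.004]
force: [0.2, 0.1, -2.5]
grip_width: 0.316
```

Emit:
send_rows:
  motion:
    - [[0,0,0.02,0,0,0],[0,0,0.045,0,0,0],[0,0,0.045,0,0,0],[0,0,0.045,0,0,0],[0,0,0.045,0,0,0],[0,0,0.02,0,0,0]]

```text
time_s: 12.5
ee_pos: [0.4374, -0.1038, 0.2928]
tcp_rot: [-0.127, -3.13, -0.002]
force: [0.5, -0.6, -2.9]
grip_width: 0.31
```

Run:
```python
from h import *
goto(c2w((0,.043))+[.29]);snap('scene','s10');crop('s10','s10c',220,100,430,285,3.7)
```

```text
d [0.0852, 0.3196, -0.0028] rot [-0.1, -0.5, -0.2] or [0.8, -0.1, 179.8] z [-0.009  0.001 -1.   ]
```

View pics/s10c.png

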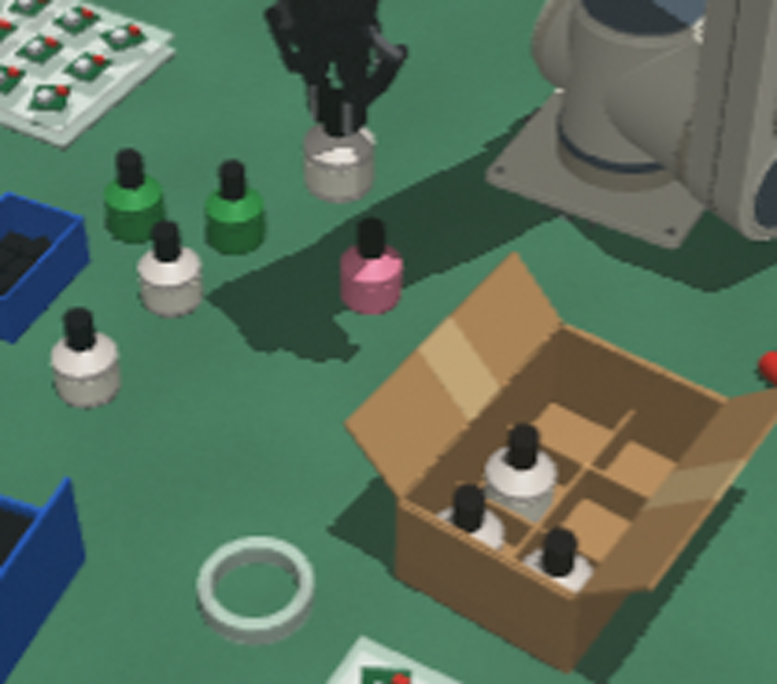

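Emit:
send_rows:
  motion:
    - [[0.009,0.03,0.005,0,-0.5,0],[0.011,0.042,0,0,0,0],[0.011,0.042,0,0,0,0],[0.011,0.042,0,0,0,0],[0.011,0.042,0,0,0,0],[0.011,0.042,0,0,0,0],[0.011,0.042,0,0,0,0],[0.01,0.032,0,0,0,0]]

```text
time_s: 13.35
ee_pos: [0.5229, 0.2179, 0.2961]
tcp_rot: [0.143, 3.137, -0.003]
force: [0.7, -0.9, -2.4]
grip_width: 0.312
```

Emit:
send_rows:
  motion:
    - [[0,0,0,0,0,0]]

```text
time_s: 13.45
ee_pos: [0.5232, 0.2214, 0.2942]
tcp_rot: [-0.137, -3.137, 0.003]
force: [-0.8, -0.8, -1.9]
grip_width: 0.312
```

Run:
```python
from h import *
goto(c2w((0,.043))+[.18])
```

```text
d [-0.0007, -0.0056, -0.1142] rot [0.1, -0.1, 0.1] or [-0.1, -0.1, -179.9] z [-0.001 -0.002 -1.   ]
```

Emit:
send_rows:
  motion:
    - [[-0.001,-0.006,-0.03,0,0,0],[0,0,-0.04,0,0,0],[0,0,-0.035,0,0,0],[0,0,-0.01,0,0,0]]

```text
time_s: 13.85
ee_pos: [0.5212, 0.2159, 0.174]
tcp_rot: [-0.133, -3.137, 0.003]
force: [-0.1, -0.0, -2.1]
grip_width: 0.316
```

Run:
```python
from h import *
goto(c2w((0,.043))+[.074]);snap('scene','s11');crop('s11','s11c',300,130,450,285,4)
```

```text
d [0.0013, -0.0001, -0.1] rot [0.1, -0.1, -0.1] or [0.1, 0.2, 179.9] z [-0.001 -0.002 -1.   ]
```

View pics/s11c.png

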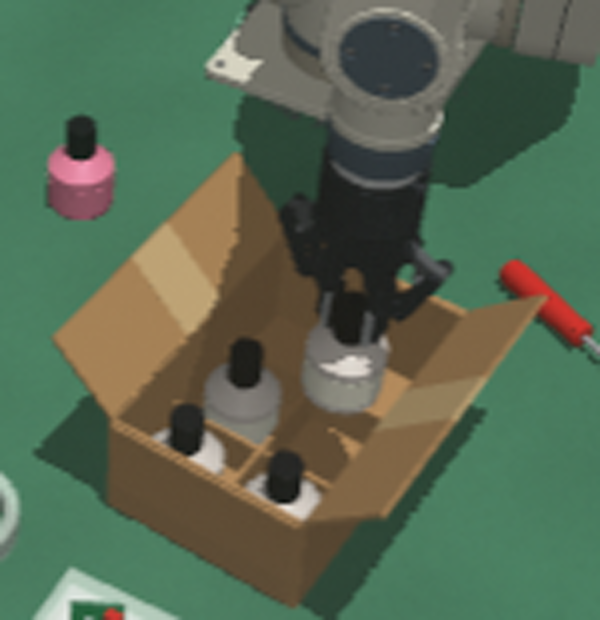

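Emit:
send_rows:
  motion:
    - [[0.001,0,-0.02,0,0,0],[0,0,-0.025,0,0,0],[0,0,-0.02,0,0,0],[0,0,-0.015,0,0,0]]

```text
time_s: 14.3
ee_pos: [0.5259, 0.2155, 0.0985]
tcp_rot: [0.135, 3.131, 0.0]
force: [0.2, -0.4, -1.2]
grip_width: 0.314
```

Emit:
send_rows:
  motion:
    - [[-0.003,0.001,-0.013,0,0,0],[0,0,-0.008,0,0,0],[0,0,-0.002,0,0,0]]

```text
time_s: 14.6
ee_pos: [0.5247, 0.216, 0.0769]
tcp_rot: [0.137, 3.129, 0.001]
force: [0.3, -0.4, -3.0]
grip_width: 0.308
```

Emit:
send_rows:
  motion:
    - [[-0.001,0,-0.004,0,0,0],[0,0,-0.002,0,0,0]]

```text
time_s: 14.8
ee_pos: [0.5249, 0.2161, 0.0724]
tcp_rot: [0.137, 3.126, 0.002]
force: [-0.6, -0.2, -2.5]
grip_width: 0.308
```

Emit:
send_rows:
  motion:
    - [[0,0,-0.003,0,0,0],[0,0,0,0,0,0]]

```text
time_s: 15.0
ee_pos: [0.5263, 0.2161, 0.0707]
tcp_rot: [0.137, 3.123, 0.003]
force: [0.1, 0.2, -3.0]
grip_width: 0.312
```

Emit:
send_rows:
  motion:
    - [[-0.002,0,-0.004,0,0,0]]

```text
time_s: 15.1
ee_pos: [0.5275, 0.2159, 0.0698]
tcp_rot: [0.138, 3.115, 0.003]
force: [1.7, -13.2, 37.4]
grip_width: 0.31
```

Emit:
send_rows:
  motion:
    - [[0,0,0.003,0,0,0],[0,0,0,0,0,0],[0,0,0,0,0,0],[0,0,0,0,0,0]]
  gripper: 0.048

```text
time_s: 15.5
ee_pos: [0.5285, 0.2161, 0.0744]
tcp_rot: [0.138, 3.112, 0.004]
force: [0.2, 0.3, -0.2]
grip_width: 0.562
```

Emit:
send_rows:
  motion:
    - [[0,0,0.02,0,0,0],[0,0,0.04,0,0,0],[0,0,0.05,0,0,0],[0,0,0.05,0,0,0],[0,0,0.045,0,0,0]]

```text
time_s: 16.0
ee_pos: [0.5226, 0.2151, 0.2773]
tcp_rot: [0.138, 3.129, -0.003]
force: [1.2, 0.1, 0.5]
grip_width: 0.561
```

Run:
```python
from h import *
goto([.4465,-.301,.26]);snap('scene','s12');crop('s12','s12c',220,100,430,285,3.7)
```

```text
d [-0.0761, -0.5161, -0.0173] rot [0.1, 0.5, 0.1] or [0.8, -0.2, -179.9] z [ 0.009 -0.002 -1.   ]
```

View pics/s12c.png

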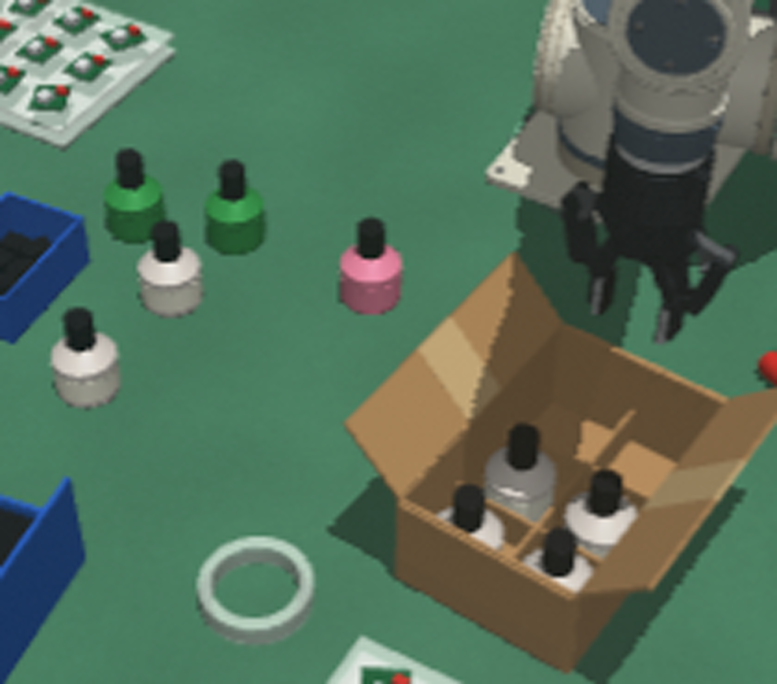

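Emit:
send_rows:
  motion:
    - [[-0.006,-0.04,0,0,0.5,0],[-0.008,-0.048,0,0,0,0],[-0.008,-0.048,0,0,0,0],[-0.008,-0.048,0,0,0,0],[-0.008,-0.048,0,0,0,0],[-0.008,-0.048,0,0,0,0],[-0.008,-0.048,0,0,0,0],[-0.008,-0.048,0,0,0,0]]
  gripper: 0.065

```text
time_s: 16.85
ee_pos: [0.4593, -0.1654, 0.2856]
tcp_rot: [0.118, 3.126, 0.006]
force: [0.9, -0.3, -0.3]
grip_width: 0.763
```

Emit:
send_rows:
  motion:
    - [[-0.005,-0.046,0,0,0,0],[-0.005,-0.046,0,0,0,0],[-0.004,-0.04,0,0,0,0],[0,0,0,0,0,0]]

```text
time_s: 17.25
ee_pos: [0.4419, -0.3075, 0.2834]
tcp_rot: [0.127, 3.127, 0.008]
force: [-0.0, 0.5, 0.5]
grip_width: 0.757
```

Run:
```python
from h import *
goto([.4465,-.301,.067]);s=snap('wrist','w13');print(proj(s,[[.4465,-.301,.094]]))
```

```text
d [0.0046, 0.0065, -0.2164] rot [-0.3, 0.7, -0.3] or [-1.1, -0.4, 179.7] z [ 0.012  0.005 -1.   ]
[[324.13942457 177.9130101 ]]
```

View pics/w13.png

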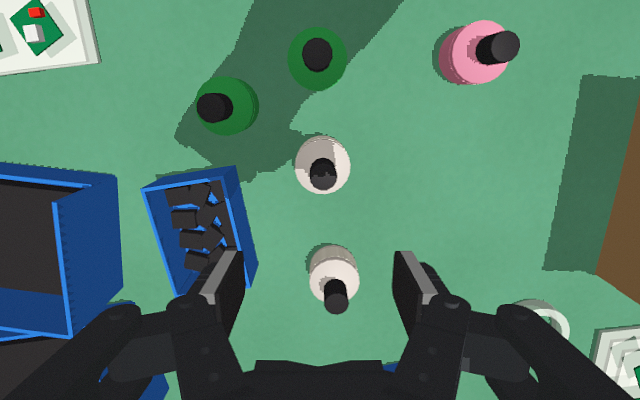

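a's cap top at (323,179) is as projected. Descend.

Emit:
send_rows:
  motion:
    - [[0.003,0.005,-0.045,0,0.7,-0.3],[-0.001,0,-0.045,0,0,0],[-0.001,0,-0.045,0,0,0],[-0.001,0,-0.045,0,0,0],[0,0,-0.025,0,0,0]]

```text
time_s: 17.8
ee_pos: [0.4433, -0.2966, 0.0758]
tcp_rot: [0.131, 3.132, 0.002]
force: [-0.0, -0.3, 0.9]
grip_width: 0.763
```

Run:
```python
from h import *
goto([.4460,-.301,.067])
```

```text
d [0.0027, -0.0044, -0.0088] rot [-0.0, 0.4, -0.1] or [-0.6, -0.1, 179.9] z [ 0.007  0.001 -1.   ]
```

Emit:
send_rows:
  motion:
    - [[0.002,-0.004,-0.01,0,0.4,0],[0,0,0,0,0,0]]

```text
time_s: 18.0
ee_pos: [0.4443, -0.2974, 0.0627]
tcp_rot: [-0.127, -3.133, -0.008]
force: [-0.7, 0.2, 0.5]
grip_width: 0.762
```

Emit:
send_rows:
  motion:
    - [[0,0,0,0,0,0],[0,0,0,0,0,0],[0,0,0,0,0,0],[0,0,0,0,0,0],[0,0,0,0,0,0],[0,0,0,0,0,0]]
  gripper: 0.01
  force: 50

```text
time_s: 18.6
ee_pos: [0.447, -0.2985, 0.0679]
tcp_rot: [0.126, 3.139, 0.0]
force: [0.3, -0.5, -1.5]
grip_width: 0.319
```

Emit:
send_rows:
  motion:
    - [[0,0,0.02,0,0,0],[0,0,0.045,0,0,0],[0,0,0.045,0,0,0],[0,0,0.045,0,0,0],[0,0,0.045,0,0,0],[0,0,0.02,0,0,0]]

```text
time_s: 19.2
ee_pos: [0.4431, -0.2955, 0.2925]
tcp_rot: [-0.127, -3.133, -0.01]
force: [0.3, -0.2, -2.2]
grip_width: 0.313
```

Run:
```python
from h import *
goto(c2w((-.086,.043))+[.29]);snap('scene','s14');crop('s14','s14c',200,80,430,285,3.4)
```

```text
d [-0.0063, 0.5185, -0.0025] rot [-0.4, -0.3, -0.3] or [0.5, -0.6, 179.7] z [-0.006  0.007 -1.   ]
```

View pics/s14c.png

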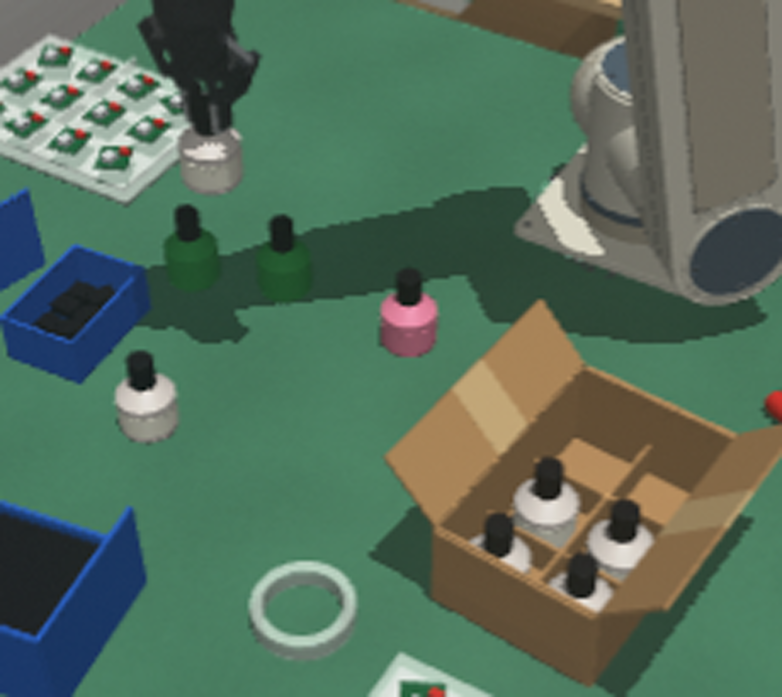

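Emit:
send_rows:
  motion:
    - [[0,0.035,0.005,0,0,0],[0,0.047,0,0,0,0],[0,0.047,0,0,0,0],[0,0.047,0,0,0,0],[-0.001,0.047,0,0,0,0],[-0.001,0.047,0,0,0,0],[-0.001,0.047,0,0,0,0],[-0.001,0.047,0,0,0,0]]

```text
time_s: 20.05
ee_pos: [0.4365, 0.0745, 0.2966]
tcp_rot: [-0.145, -3.133, -0.007]
force: [1.2, -0.3, -1.7]
grip_width: 0.312
```

Run:
```python
from h import *
goto(c2w((-.086,.043))+[.29])
```

```text
d [0.0004, 0.1484, -0.0066] rot [-0.3, -0.3, 0.4] or [-0.4, 0.4, -179.6] z [-0.005  0.004 -1.   ]
```

Emit:
send_rows:
  motion:
    - [[0,0.04,0,-0.3,-0.3,0.4],[0,0.04,0,0,0,0],[0,0.04,0,0,0,0],[0,0.02,0,0,0,0],[0,0,0,0,0,0]]

```text
time_s: 20.55
ee_pos: [0.433, 0.2252, 0.2942]
tcp_rot: [-0.124, -3.138, 0.001]
force: [1.0, -0.8, -1.3]
grip_width: 0.312
```

Run:
```python
from h import *
goto(c2w((-.086,.043))+[.18])
```

```text
d [0.0039, -0.0022, -0.1142] rot [0.0, -0.1, -0.4] or [0.1, 0.0, 179.6] z [-0.001 -0.    -1.   ]
```

Emit:
send_rows:
  motion:
    - [[0.003,-0.003,-0.03,0,0,0],[0,0,-0.04,0,0,0],[0,0,-0.035,0,0,0],[0,0,-0.01,0,0,0]]

```text
time_s: 20.95
ee_pos: [0.4357, 0.2207, 0.1762]
tcp_rot: [0.122, 3.138, -0.001]
force: [-0.7, 0.6, -1.1]
grip_width: 0.314
```

Run:
```python
from h import *
goto(c2w((-.086,.043))+[.074]);snap('scene','s15');crop('s15','s15c',300,130,450,285,4)
snap('side','d15');crop('d15','d15c',270,80,390,210,4)
```

```text
d [0.0012, 0.0023, -0.1022] rot [0.0, 0.1, -0.5] or [-0.1, 0.0, 179.5] z [ 0.001 -0.    -1.   ]
```

View pics/s15c.png

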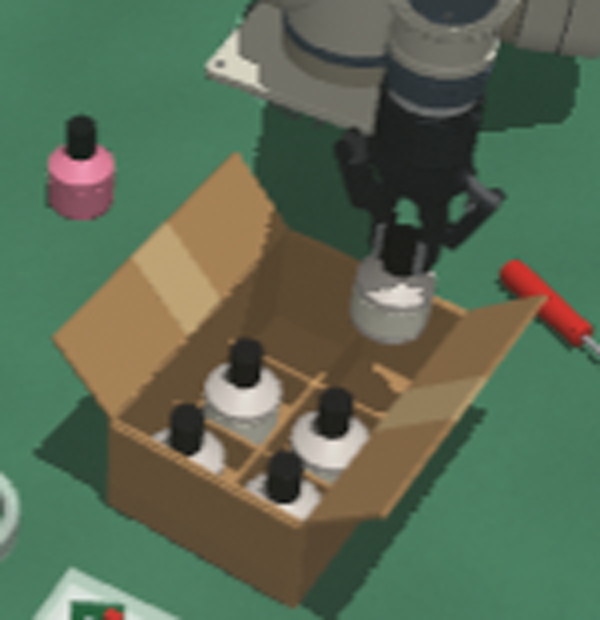

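View pics/d15c.png

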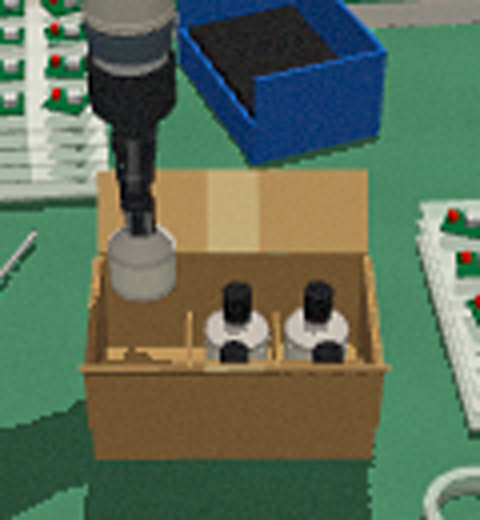

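Emit:
send_rows:
  motion:
    - [[0.001,0.002,-0.02,0,0,-0.5],[0,0,-0.025,0,0,0],[0,0,-0.02,0,0,0],[0,0,-0.015,0,0,0]]

```text
time_s: 21.45
ee_pos: [0.4437, 0.2232, 0.1057]
tcp_rot: [0.139, 3.121, 0.008]
force: [-0.5, -0.2, -1.9]
grip_width: 0.313
```

Emit:
send_rows:
  motion:
    - [[-0.007,0,-0.008,0,0.8,0],[-0.001,0,-0.012,0,0,0],[0,0,-0.007,0,0,0]]

```text
time_s: 21.75
ee_pos: [0.4376, 0.2232, 0.0816]
tcp_rot: [0.141, 3.132, 0.01]
force: [-0.2, -0.3, -1.9]
grip_width: 0.315
```

Emit:
send_rows:
  motion:
    - [[-0.001,0,-0.007,0,0,0],[0,0,-0.003,0,0,0]]

```text
time_s: 21.95
ee_pos: [0.4374, 0.2233, 0.0725]
tcp_rot: [0.141, 3.13, 0.011]
force: [-0.4, -0.7, -1.4]
grip_width: 0.311
```

Emit:
send_rows:
  motion:
    - [[-0.001,0,-0.003,0,0,0]]

```text
time_s: 22.05
ee_pos: [0.4368, 0.2234, 0.0699]
tcp_rot: [0.141, 3.129, 0.011]
force: [-0.1, 0.5, -1.1]
grip_width: 0.314
```

Emit:
send_rows:
  motion:
    - [[-0.001,0,-0.002,0,0,0]]

```text
time_s: 22.15
ee_pos: [0.437, 0.2233, 0.069]
tcp_rot: [0.142, 3.126, 0.011]
force: [-0.7, -6.5, 22.1]
grip_width: 0.316
```

Emit:
send_rows:
  motion:
    - [[0,0,0.001,0,0,0],[0,0,0,0,0,0],[0,0,0,0,0,0],[0,0,0,0,0,0]]
  gripper: 0.048

```text
time_s: 22.55
ee_pos: [0.4376, 0.2234, 0.0713]
tcp_rot: [0.142, 3.124, 0.012]
force: [-0.1, 0.0, 0.1]
grip_width: 0.563
```

Emit:
send_rows:
  motion:
    - [[0,0,0.02,0,0,0],[0,0,0.04,0,0,0],[0,0,0.05,0,0,0],[0,0,0.05,0,0,0],[0,0,0.045,0,0,0]]

```text
time_s: 23.05
ee_pos: [0.4326, 0.2223, 0.2768]
tcp_rot: [0.142, 3.138, 0.006]
force: [0.9, 0.3, -0.3]
grip_width: 0.567
```

Run:
```python
from h import *
goto([.591,-.2995,.27]);snap('scene','s16');crop('s16','s16c',200,100,430,285,3.4)
```

```text
d [0.1584, -0.5218, -0.0068] rot [-0.2, 0.1, 0.3] or [0.1, 0.3, -179.7] z [ 0.001  0.004 -1.   ]
```

View pics/s16c.png

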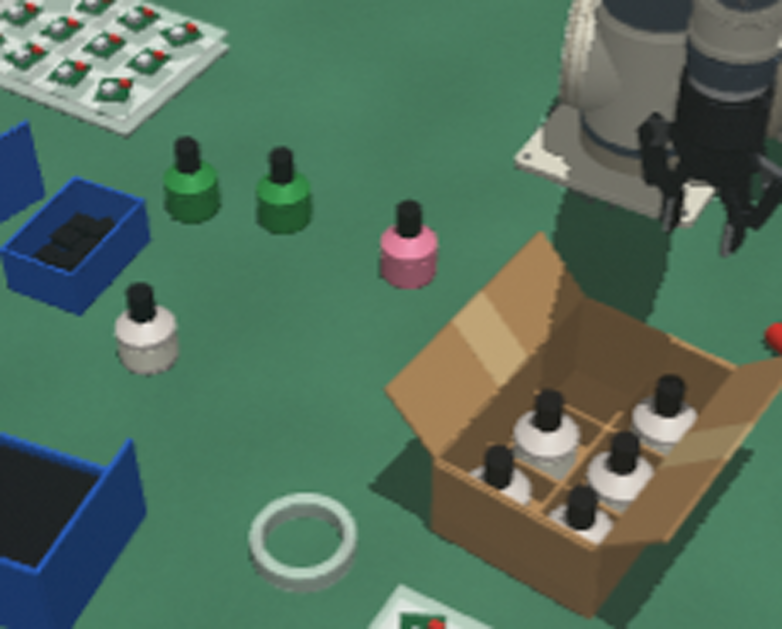

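Emit:
send_rows:
  motion:
    - [[0.01,-0.035,0.005,0,0,0.3],[0.015,-0.046,0,0,0,0],[0.015,-0.046,0,0,0,0],[0.015,-0.046,0,0,0,0],[0.015,-0.046,0,0,0,0],[0.015,-0.046,0,0,0,0],[0.015,-0.046,0,0,0,0],[0.015,-0.046,0,0,0,0]]
  gripper: 0.065

```text
time_s: 23.9
ee_pos: [0.551, -0.1406, 0.2934]
tcp_rot: [0.114, 3.12, 0.018]
force: [0.8, 0.6, -0.5]
grip_width: 0.763
```

Run:
```python
from h import *
goto([.591,-.2995,.26])
```

```text
d [0.04, -0.1589, -0.0334] rot [-0.6, 1.2, -0.7] or [-1.8, -1.0, 179.3] z [ 0.02   0.011 -1.   ]
```

Emit:
send_rows:
  motion:
    - [[0.012,-0.044,0,-0.6,1.2,-0.7],[0.012,-0.044,-0.01,0,0,0],[0.012,-0.044,-0.01,0,0,0],[0.004,-0.02,-0.01,0,0,0],[0,0,0,0,0,0]]

```text
time_s: 24.4
ee_pos: [0.5926, -0.3052, 0.2582]
tcp_rot: [-0.143, -3.135, -0.003]
force: [-0.6, 1.0, -0.1]
grip_width: 0.761
```

Run:
```python
from h import *
goto([.591,-.2995,.067]);s=snap('wrist','w17');print(proj(s,[[.591,-.2995,.094]]));crop('w17','w17c',220,90,420,250,4)
```

```text
d [-0.0016, 0.0057, -0.1912] rot [-0.1, -0.2, 0.3] or [-0.3, 0.2, -179.7] z [-0.003  0.002 -1.   ]
[[323.95528679 180.32551862]]
```

View pics/w17c.png

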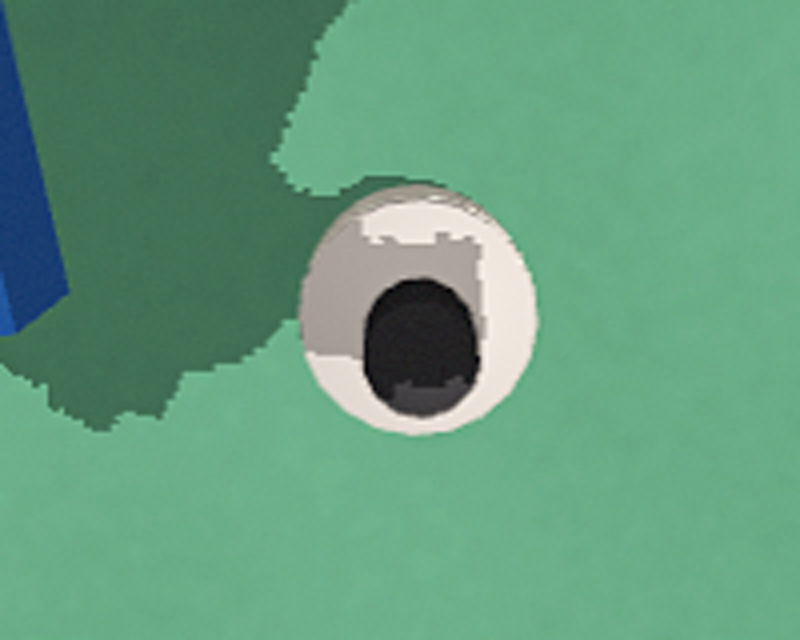

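Emit:
send_rows:
  motion:
    - [[-0.003,0.004,-0.045,0,0,0.3],[-0.001,0,-0.045,0,0,0],[-0.001,0,-0.045,0,0,0],[-0.001,0,-0.035,0,0,0],[0,0,-0.018,0,0,0]]

```text
time_s: 24.95
ee_pos: [0.5875, -0.2929, 0.073]
tcp_rot: [0.125, 3.13, -0.004]
force: [-0.0, -0.2, 0.6]
grip_width: 0.764
```

Run:
```python
from h import *
goto([.591,-.2990,.067])
```

```text
d [0.0035, -0.0061, -0.006] rot [0.2, 0.5, -0.3] or [-0.8, 0.3, 179.7] z [ 0.009 -0.003 -1.   ]
```

Emit:
send_rows:
  motion:
    - [[0.003,-0.006,-0.008,0,0.5,0],[0,0,0,0,0,0]]

```text
time_s: 25.15
ee_pos: [0.59, -0.2957, 0.064]
tcp_rot: [-0.12, -3.136, 0.002]
force: [-0.1, 0.2, -0.0]
grip_width: 0.764
```

Emit:
send_rows:
  motion:
    - [[0,0,0,0,0,0],[0,0,0,0,0,0],[0,0,0,0,0,0],[0,0,0,0,0,0],[0,0,0,0,0,0],[0,0,0,0,0,0]]
  gripper: 0.01
  force: 50

```text
time_s: 25.75
ee_pos: [0.5923, -0.2959, 0.0696]
tcp_rot: [0.118, 3.136, -0.008]
force: [0.3, -0.2, -1.9]
grip_width: 0.309
```

Emit:
send_rows:
  motion:
    - [[0,0,0.02,0,0,0],[0,0,0.045,0,0,0],[0,0,0.045,0,0,0],[0,0,0.045,0,0,0],[0,0,0.045,0,0,0],[0,0,0.02,0,0,0]]

```text
time_s: 26.35
ee_pos: [0.5881, -0.2937, 0.2927]
tcp_rot: [-0.12, -3.134, -0.001]
force: [-0.1, -0.7, -1.7]
grip_width: 0.312
```

Run:
```python
from h import *
goto(c2w((-.086,-.043))+[.29]);snap('scene','s18');crop('s18','s18c',200,80,430,285,3.4)
```

```text
d [-0.1584, 0.431, -0.0027] rot [-0.0, -0.3, -0.5] or [0.5, -0.1, 179.5] z [-0.005  0.001 -1.   ]
```

View pics/s18c.png

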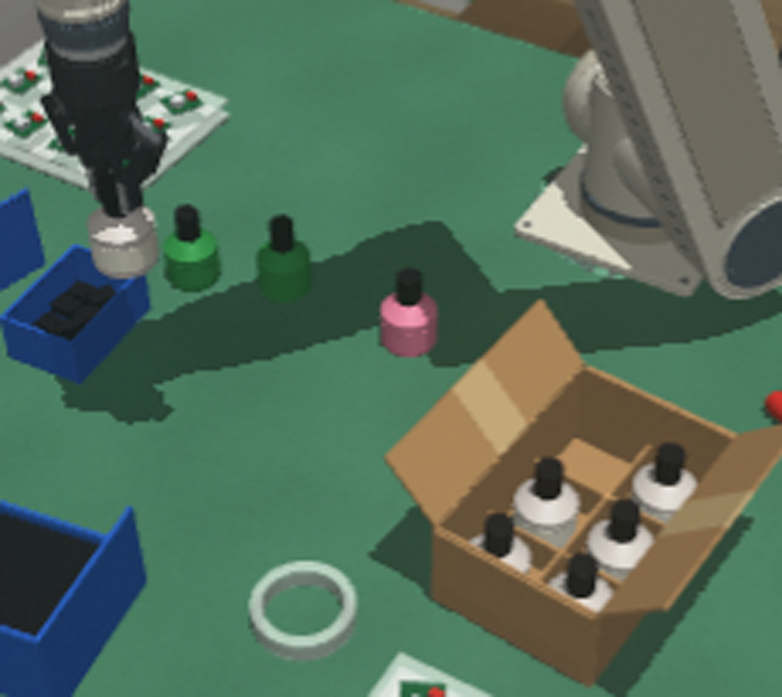

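Emit:
send_rows:
  motion:
    - [[-0.012,0.033,0.005,0,0,-0.5],[-0.016,0.044,0,0,0,0],[-0.016,0.044,0,0,0,0],[-0.016,0.044,0,0,0,0],[-0.016,0.044,0,0,0,0],[-0.016,0.044,0,0,0,0],[-0.016,0.044,0,0,0,0],[-0.016,0.044,0,0,0,0]]

```text
time_s: 27.2
ee_pos: [0.4586, 0.0517, 0.2945]
tcp_rot: [-0.15, -3.133, 0.0]
force: [0.4, 0.1, -1.0]
grip_width: 0.311
```

Run:
```python
from h import *
goto(c2w((-.086,-.043))+[.29])
```

```text
d [-0.0289, 0.0855, -0.0045] rot [-0.0, -0.3, 0.6] or [-0.5, 0.0, -179.4] z [-0.005  0.    -1.   ]
```

Emit:
send_rows:
  motion:
    - [[-0.012,0.036,0,0,-0.3,0.6],[-0.01,0.03,0,0,0,0],[-0.004,0.012,0,0,0,0],[0,0,0,0,0,0]]

```text
time_s: 27.6
ee_pos: [0.4272, 0.137, 0.2937]
tcp_rot: [-0.124, -3.139, -0.002]
force: [-0.7, -0.0, -0.4]
grip_width: 0.309
```

Run:
```python
from h import *
goto(c2w((-.086,-.043))+[.18])
```

```text
d [0.0026, 0.0003, -0.1137] rot [-0.1, -0.0, -0.4] or [0.0, -0.1, 179.6] z [-0.     0.001 -1.   ]
```

Emit:
send_rows:
  motion:
    - [[0.002,0,-0.03,0,0,-0.3],[0,0,-0.04,0,0,0],[0,0,-0.035,0,0,0],[0,0,-0.01,0,0,0]]

```text
time_s: 28.0
ee_pos: [0.43, 0.1354, 0.1758]
tcp_rot: [0.131, 3.134, 0.002]
force: [-0.7, -0.3, -0.8]
grip_width: 0.311
```

Run:
```python
from h import *
goto(c2w((-.086,-.043))+[.074]);snap('scene','s19');crop('s19','s19c',300,130,450,285,4)
```

```text
d [-0.0003, 0.0019, -0.1018] rot [-0.1, 0.3, -0.1] or [-0.4, -0.1, 179.9] z [ 0.005  0.001 -1.   ]
```

View pics/s19c.png

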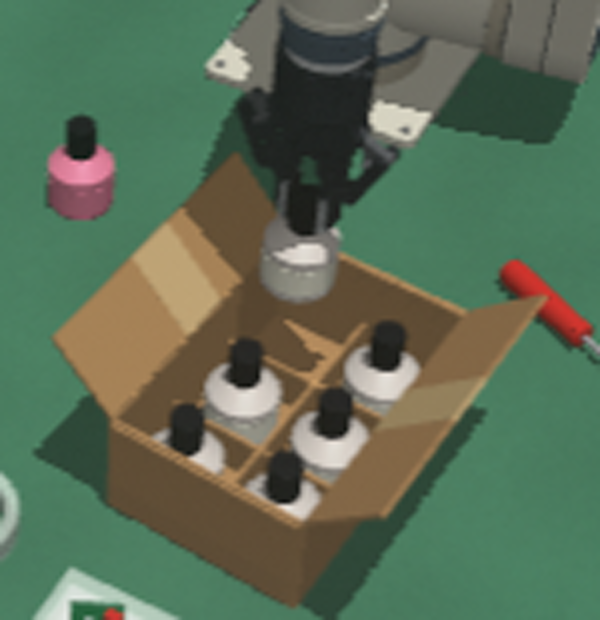

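Emit:
send_rows:
  motion:
    - [[-0.002,0.002,-0.02,0,0.4,0],[-0.001,0,-0.025,0,0,0],[-0.001,0,-0.02,0,0,0],[-0.001,0,-0.008,0,0,0]]

```text
time_s: 28.45
ee_pos: [0.427, 0.1346, 0.1016]
tcp_rot: [-0.137, -3.138, -0.001]
force: [-0.1, 0.2, -0.8]
grip_width: 0.311
```

Emit:
send_rows:
  motion:
    - [[0.002,0.003,-0.01,0,0,0],[0,0,-0.01,0,0,0],[0,0,-0.006,0,0,0],[0,0,-0.003,0,0,0]]

```text
time_s: 28.85
ee_pos: [0.4308, 0.137, 0.072]
tcp_rot: [0.139, 3.137, 0.001]
force: [-1.3, -0.0, -1.5]
grip_width: 0.312
```

Emit:
send_rows:
  motion:
    - [[-0.001,0,-0.003,0,0,0],[0,0,-0.002,0,0,0]]

```text
time_s: 29.05
ee_pos: [0.432, 0.1359, 0.0705]
tcp_rot: [0.14, 3.13, -0.003]
force: [-13.3, -1.9, 36.1]
grip_width: 0.315
```

Emit:
send_rows:
  motion:
    - [[0,0,0.002,0,0,0],[0,0,0,0,0,0],[0,0,0,0,0,0],[0,0,0,0,0,0]]
  gripper: 0.048

```text
time_s: 29.45
ee_pos: [0.4334, 0.1363, 0.0747]
tcp_rot: [0.139, 3.126, -0.001]
force: [-0.2, 0.7, -0.5]
grip_width: 0.56
```

Emit:
send_rows:
  motion:
    - [[0,0,0.02,0,0,0],[0,0,0.04,0,0,0],[0,0,0.05,0,0,0],[0,0,0.05,0,0,0],[0,0,0.045,0,0,0],[-0.02,-0.04,0,0,0,0],[-0.02,-0.04,0,0,0,0]]

```text
time_s: 30.15
ee_pos: [0.3918, 0.0568, 0.2854]
tcp_rot: [0.128, 3.13, -0.004]
force: [0.6, -0.2, -0.4]
grip_width: 0.562
```

Run:
```python
from h import *
st();snap('scene','s20');crop('s20','s20c',300,130,450,285,5);snap('side','d20');crop('d20','d20c',270,100,390,210,5)
```

```text
{'time_s': 30.15, 'joints': [-0.067, -0.025, -0.174, 1.413, -0.003, 0.015], 'ee_pos': [0.392, 0.057, 0.285], 'tcp_rot': [0.128, 3.13, -0.004], 'force': [0.646, -0.154, -0.411], 'grip_width': 0.562}
```

View pics/s20c.png

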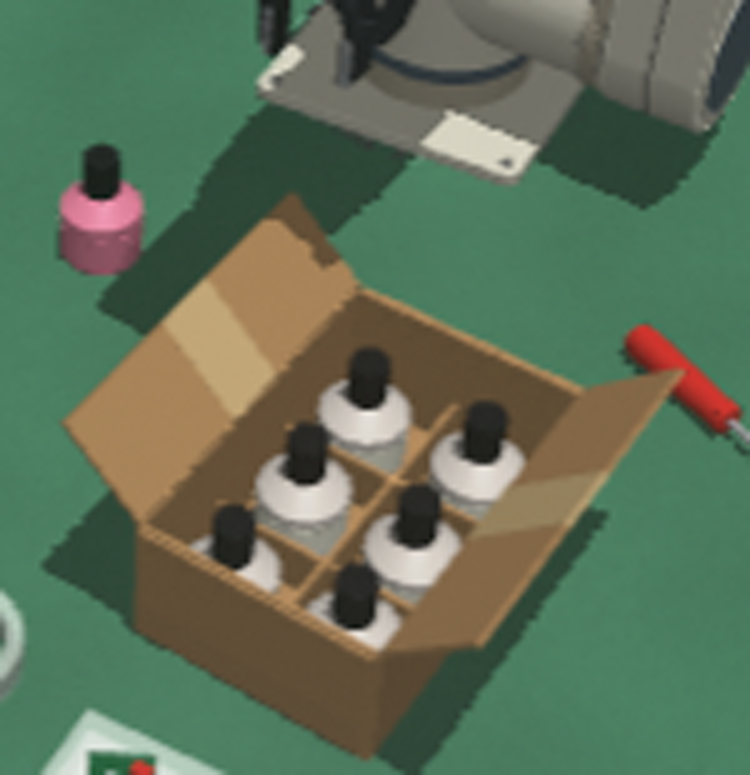

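View pics/d20c.png

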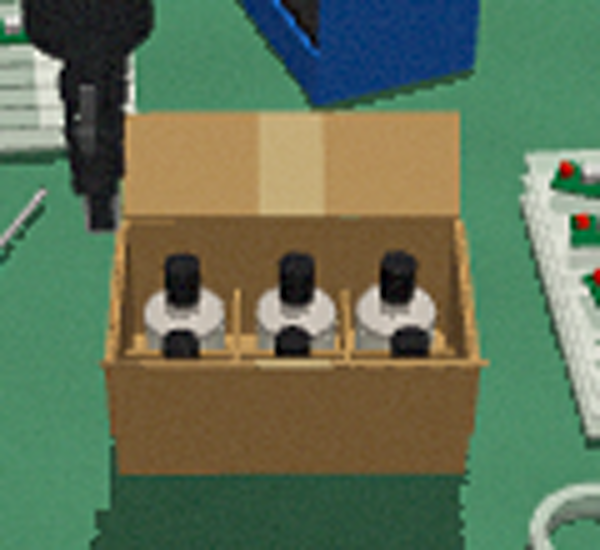

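All six cells hold an upright bottle and both flaps are back. I'll measure the flap angles, then close.

Run:
```python
from h import *
from scipy.optimize import minimize_scalar
s=load('s20')
for sg,ob in ((1,[(395.6,258.6),(437,204.4)]),(-1,[(313,215),(358,169)])):
    def W(a): return [c2w((sx*.131,sg*(.086-.08*np.cos(a))))+[.108+.08*np.sin(a)] for sx in (1,-1)]
    r=minimize_scalar(lambda a:np.sum((proj(s,W(a))-ob)**2),bounds=(1,2.6),method='bounded');print(sg,r.x,r.fun**.5,np.round(W(r.x),3).tolist())
p=c2w((0,-.185));print(p);goto(p+[.26]); print(c2w((0,.185)),c2w((0,-.03)),c2w((0,.03)))
```

```text
1 2.4023154496172214 1.0720138053405877 [[0.662, 0.307, 0.162], [0.4, 0.328, 0.162]]
-1 2.347119127122548 1.5175555682978765 [[0.638, 0.021, 0.165], [0.377, 0.042, 0.165]]
[np.float64(0.503662624027475), np.float64(-0.01136313324056254)]
d [0.1132, -0.0658, -0.0256] rot [0.2, 0.5, 0.1] or [0.8, -0.4, -179.9] z [ 0.008 -0.004 -1.   ]
[np.float64(0.5343373759725251), np.float64(0.3573631332405625)] [np.float64(0.5165128579504014), np.float64(0.14310327569071957)] [np.float64(0.5214871420495987), np.float64(0.2028967243092804)]
```

Emit:
send_rows:
  motion:
    - [[0.035,-0.025,0,0,0,0],[0.04,-0.025,0,0,0.5,0],[0.035,-0.018,0,0,0,0],[0,0,0,0,0,0]]
  gripper: 0

```text
time_s: 30.65
ee_pos: [0.5034, -0.0166, 0.2854]
tcp_rot: [0.141, 3.137, -0.006]
force: [-0.8, 0.6, -0.8]
grip_width: -0.004
```

Emit:
send_rows:
  motion:
    - [[0,0,-0.04,0,0,0],[0,0,-0.045,0,0,0],[0,0,-0.045,0,0,0],[0,0,-0.005,0,0,0]]

```text
time_s: 31.05
ee_pos: [0.504, -0.0158, 0.1455]
tcp_rot: [0.143, 3.137, -0.005]
force: [-0.3, 0.3, -1.0]
grip_width: -0.003
```

Run:
```python
from h import *
st();goto([.504,-.013,.14]);snap('scene','s21');crop('s21','s21c',290,110,450,285,4)
```

```text
{'time_s': 31.05, 'joints': [-0.196, 0.222, -0.252, 1.094, -0.003, -0.105], 'ee_pos': [0.504, -0.016, 0.145], 'tcp_rot': [0.143, 3.137, -0.005], 'force': [-0.328, 0.258, -0.958], 'grip_width': -0.003}
d [-0.0, 0.0028, -0.0055] rot [0.2, 0.1, 0.3] or [0.1, -0.3, -179.7] z [ 0.001 -0.003 -1.   ]
```

View pics/s21c.png

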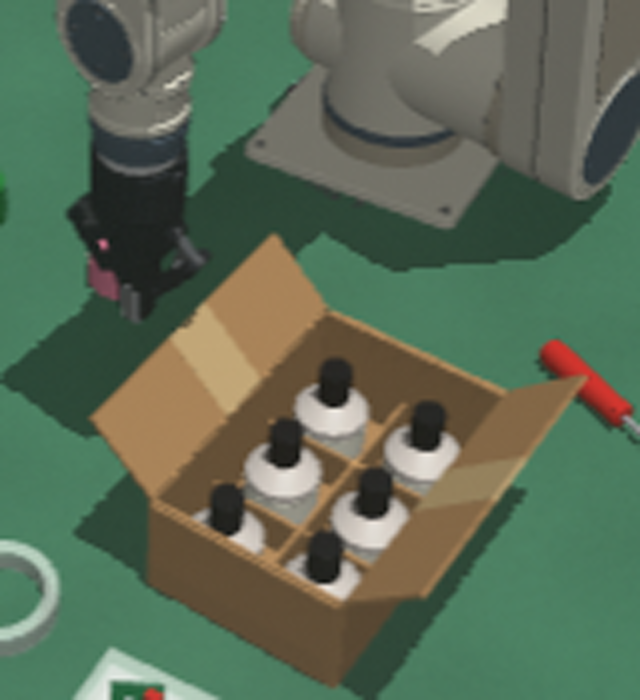

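Emit:
send_rows:
  motion:
    - [[0,0.005,0.01,0,0,0],[0.001,0.016,0,0,0,0],[0.001,0.016,0,0,0,0],[0.001,0.016,0,0,0,0],[0.001,0.016,0,0,0,0]]

```text
time_s: 31.6
ee_pos: [0.5143, 0.0554, 0.1726]
tcp_rot: [0.146, 3.118, -0.007]
force: [-0.3, 0.5, 0.2]
grip_width: -0.002
```

Run:
```python
from h import *
st();snap('scene','s22');crop('s22','s22c',290,110,450,285,4)
```

```text
{'time_s': 31.6, 'joints': [-0.053, 0.215, -0.189, 1.147, -0.004, 0.041], 'ee_pos': [0.514, 0.055, 0.173], 'tcp_rot': [0.146, 3.118, -0.007], 'force': [-0.269, 0.498, 0.164], 'grip_width': -0.002}
```

View pics/s22c.png

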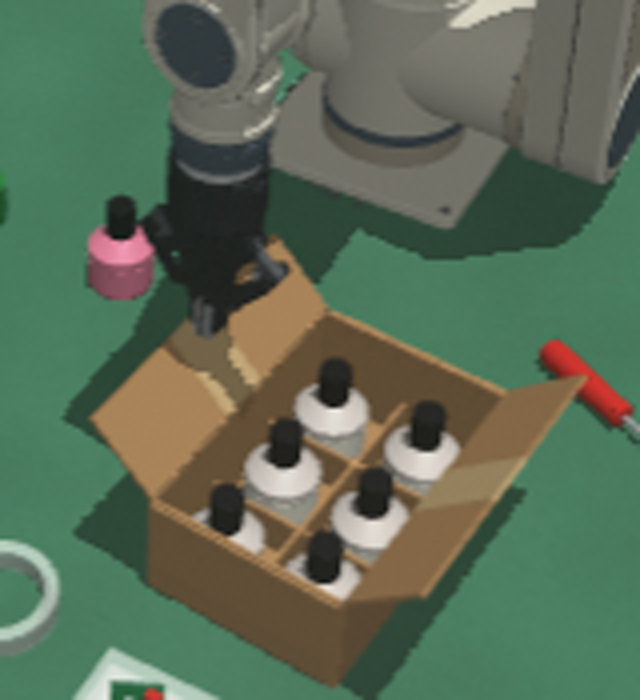

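The tool drifted up and passed over the edge, so nothing moved. I'll go back out and lower again.

Emit:
send_rows:
  motion:
    - [[0,0,0.03,0,0,0],[-0.003,-0.035,0.01,0,0,0],[-0.003,-0.04,0,0,0,0],[-0.002,-0.012,-0.02,0,1.2,0],[0,0,-0.03,0,0,0],[0,0,-0.02,0,0,0]]

```text
time_s: 32.25
ee_pos: [0.5124, -0.0303, 0.1628]
tcp_rot: [0.134, 3.112, -0.012]
force: [-0.4, 0.4, -0.3]
grip_width: 0.0
```

Emit:
send_rows:
  motion:
    - [[0,0,0,0,0,0]]

```text
time_s: 32.35
ee_pos: [0.5117, -0.0302, 0.1623]
tcp_rot: [0.135, 3.114, -0.012]
force: [-0.0, 0.7, 0.1]
grip_width: -0.002
```

Emit:
send_rows:
  motion:
    - [[-0.004,0.004,-0.02,0.2,1.5,0],[0,0.008,-0.002,0,0,0],[0.0,0.012,-0.003,0,0,0]]

```text
time_s: 32.65
ee_pos: [0.5094, -0.0053, 0.1401]
tcp_rot: [0.138, 3.137, -0.009]
force: [0.3, 0.6, 0.3]
grip_width: 0.0
```

Emit:
send_rows:
  motion:
    - [[0,0.016,0.002,0,0,0],[0,0.016,0,0,0,0],[0,0.014,-0.002,0,0,0]]

```text
time_s: 32.95
ee_pos: [0.5117, 0.0421, 0.1439]
tcp_rot: [0.139, 3.13, -0.019]
force: [-0.7, -5.3, 7.6]
grip_width: -0.002
```

Emit:
send_rows:
  motion:
    - [[0,0.016,0,0,0,0],[0,0.016,0,0,0,0]]

```text
time_s: 33.15
ee_pos: [0.5148, 0.0751, 0.151]
tcp_rot: [0.139, 3.117, -0.025]
force: [0.3, -2.0, -1.5]
grip_width: 0.002
```

Run:
```python
from h import *
st();snap('scene','s23');crop('s23','s23c',290,110,450,285,4);snap('side','d23');crop('d23','d23c',270,60,390,210,4)
```

```text
{'time_s': 33.15, 'joints': [-0.007, 0.234, -0.222, 1.095, -0.017, 0.083], 'ee_pos': [0.515, 0.075, 0.151], 'tcp_rot': [0.139, 3.117, -0.025], 'force': [0.282, -1.956, -1.54], 'grip_width': 0.002}
```

View pics/s23c.png

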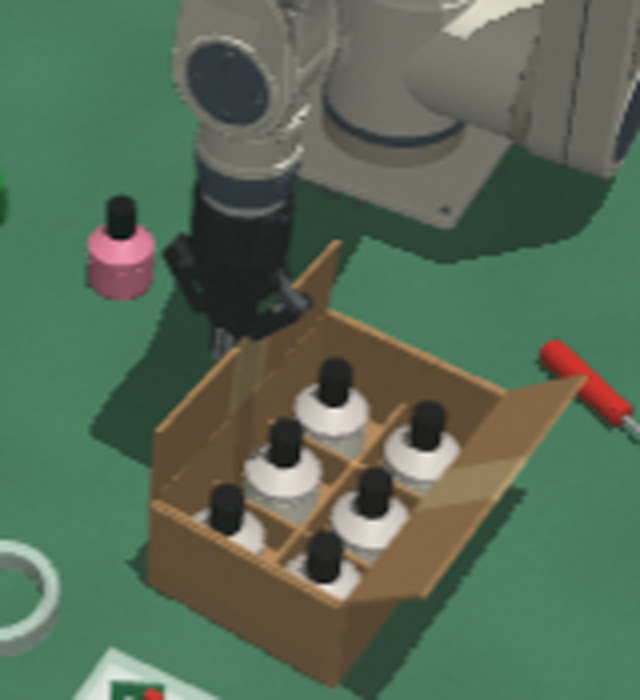

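View pics/d23c.png

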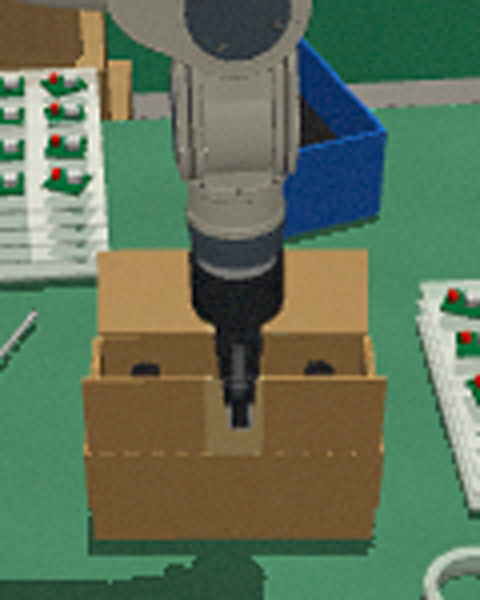

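Emit:
send_rows:
  motion:
    - [[0,0.012,-0.001,0,1,0],[0,0.014,0,0,0.5,0],[0,0.014,0,0,0,0],[0,0.012,0,0,0,0]]

```text
time_s: 33.65
ee_pos: [0.5136, 0.1309, 0.1483]
tcp_rot: [-0.137, -3.128, 0.028]
force: [0.2, -1.9, 0.8]
grip_width: -0.0
```

Run:
```python
from h import *
st();snap('scene','s24');crop('s24','s24c',290,110,450,285,4)
```

```text
{'time_s': 33.65, 'joints': [0.1, 0.273, -0.175, 1.137, -0.016, 0.188], 'ee_pos': [0.514, 0.131, 0.148], 'tcp_rot': [-0.137, -3.128, 0.028], 'force': [0.168, -1.891, 0.834], 'grip_width': -0.0}
```

View pics/s24c.png

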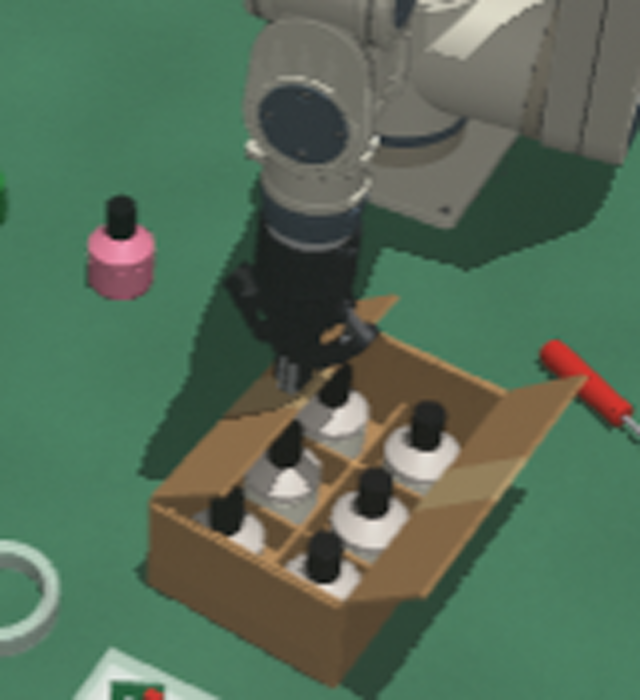

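Emit:
send_rows:
  motion:
    - [[0.001,0.01,-0.005,0,0,0],[0,0.003,-0.012,0,0,0],[0,0,-0.01,0,0,0]]

```text
time_s: 34.0
ee_pos: [0.5151, 0.148, 0.1202]
tcp_rot: [-0.133, -3.13, 0.024]
force: [0.2, 1.1, 1.4]
grip_width: -0.002
```

Emit:
send_rows:
  motion:
    - [[0,-0.002,-0.004,0,0,0],[0,0,-0.002,0,0,0]]

```text
time_s: 34.2
ee_pos: [0.5142, 0.1457, 0.1117]
tcp_rot: [-0.132, -3.127, 0.024]
force: [0.6, 1.1, 2.3]
grip_width: 0.002
```

Run:
```python
from h import *
st();snap('scene','s25');crop('s25','s25c',290,110,450,285,4)
```

```text
{'time_s': 34.2, 'joints': [0.127, 0.306, -0.227, 1.052, -0.013, 0.211], 'ee_pos': [0.514, 0.146, 0.112], 'tcp_rot': [-0.132, -3.127, 0.024], 'force': [0.58, 1.056, 2.344], 'grip_width': 0.002}
```

View pics/s25c.png

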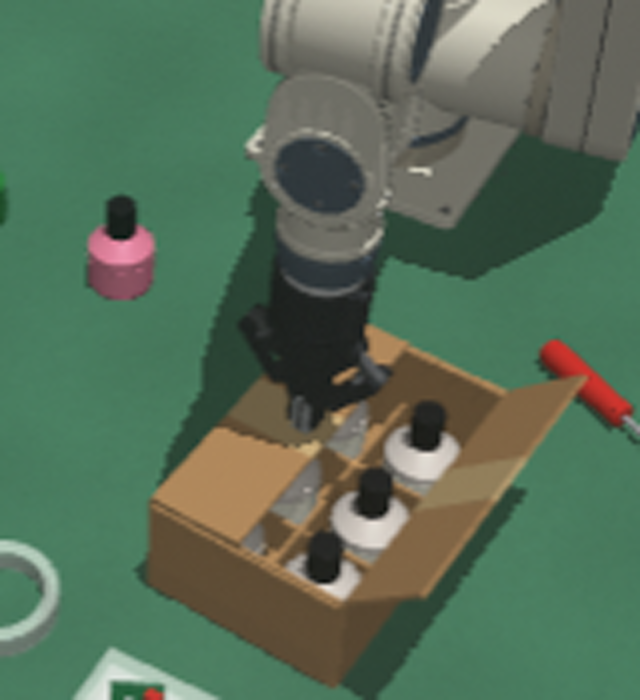

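The right flap is flat. Next is the left flap from its outside.

Emit:
send_rows:
  motion:
    - [[0,0,0.04,0,0,0],[0,0,0.05,0,0,0],[0.002,0.035,0.045,0,1,0],[0.004,0.045,0,0,0,0],[0.004,0.045,0,0,0,0],[0.004,0.045,0,0,0,0],[0.004,0.045,0,0,0,0],[0,0.015,0,0,0,0]]

```text
time_s: 35.05
ee_pos: [0.5312, 0.3736, 0.2479]
tcp_rot: [-0.151, -3.108, 0.025]
force: [-0.3, -1.4, -0.6]
grip_width: 0.002
```

Emit:
send_rows:
  motion:
    - [[0,0,0,0,0,0]]

```text
time_s: 35.15
ee_pos: [0.5309, 0.3751, 0.2472]
tcp_rot: [-0.148, -3.107, 0.025]
force: [0.2, -0.6, -0.4]
grip_width: -0.001
```

Run:
```python
from h import *
goto([.535,.372,.142])
```

```text
d [0.0041, -0.0031, -0.1052] rot [0.9, -1.8, 0.5] or [-2.8, -1.3, -179.4] z [-0.031 -0.015 -0.999]
```

Emit:
send_rows:
  motion:
    - [[0.004,-0.001,-0.03,0.9,-1.5,0.5],[0,0,-0.035,0,0,0],[0,0,-0.03,0,0,0],[0,0,-0.008,0,0,0],[0,0,0,0,0,0]]

```text
time_s: 35.65
ee_pos: [0.5358, 0.368, 0.1431]
tcp_rot: [-0.141, -3.137, -0.001]
force: [-0.4, -0.5, 0.4]
grip_width: -0.001
```

Run:
```python
from h import *
goto([.535,.372,.142])
snap('scene','s26');crop('s26','s26c',290,110,450,285,4)
```

```text
d [-0.0008, 0.004, -0.0011] rot [-0.0, -0.1, 0.2] or [-0.2, 0.0, -179.8] z [-0.002  0.001 -1.   ]
```

View pics/s26c.png

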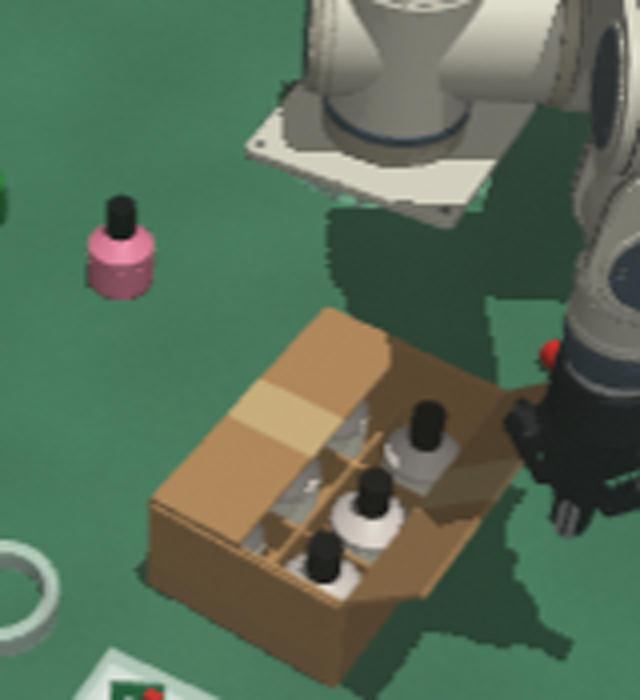

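Emit:
send_rows:
  motion:
    - [[-0.001,-0.016,0,0,0,0],[-0.001,-0.016,0,0,0,0],[-0.001,-0.016,0,0,0,0]]

```text
time_s: 36.0
ee_pos: [0.5353, 0.3204, 0.1491]
tcp_rot: [0.137, 3.132, 0.013]
force: [-1.0, 5.2, 5.5]
grip_width: 0.002
```

Emit:
send_rows:
  motion:
    - [[-0.002,-0.016,-0.002,0,0,0],[-0.002,-0.016,-0.002,0,0.5,0],[-0.002,-0.012,-0.002,0,0,0]]

```text
time_s: 36.3
ee_pos: [0.5314, 0.2732, 0.1499]
tcp_rot: [0.137, 3.131, 0.023]
force: [-0.4, 2.4, 20.6]
grip_width: 0.0
```

Run:
```python
from h import *
snap('scene','s27');crop('s27','s27c',290,110,450,285,4)
```

```text
(no output)
```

View pics/s27c.png

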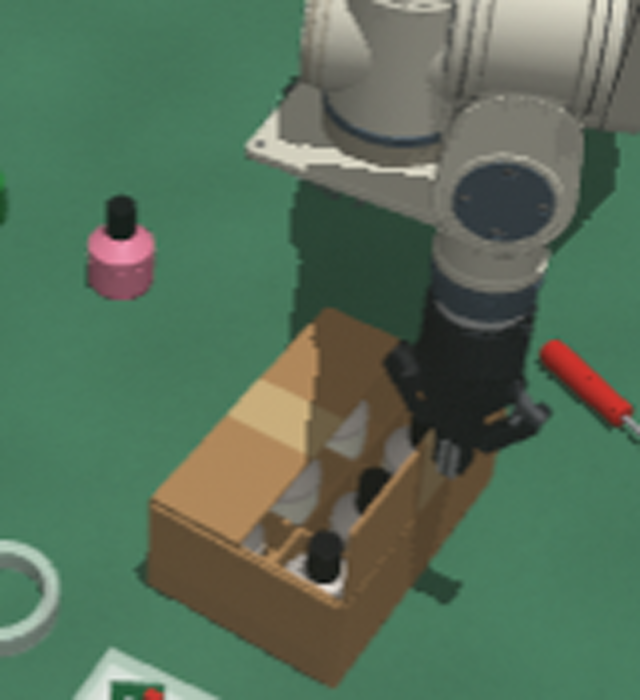

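Emit:
send_rows:
  motion:
    - [[0,-0.006,0.008,0,0,0],[-0.001,-0.012,0.001,0,0,0],[-0.001,-0.014,-0.002,0,0,0]]

```text
time_s: 36.65
ee_pos: [0.5288, 0.2358, 0.1583]
tcp_rot: [0.14, 3.13, 0.021]
force: [-0.1, 1.9, -0.2]
grip_width: 0.0
```

Emit:
send_rows:
  motion:
    - [[-0.001,-0.012,-0.006,0,0,0],[-0.001,-0.012,-0.006,0,0,0],[0,-0.006,-0.01,0,0,0]]

```text
time_s: 36.95
ee_pos: [0.5263, 0.2014, 0.1349]
tcp_rot: [0.142, 3.13, 0.021]
force: [0.2, 1.0, 0.5]
grip_width: -0.003
```

Run:
```python
from h import *
snap('scene','s28');crop('s28','s28c',290,110,450,285,4)
```

```text
(no output)
```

View pics/s28c.png

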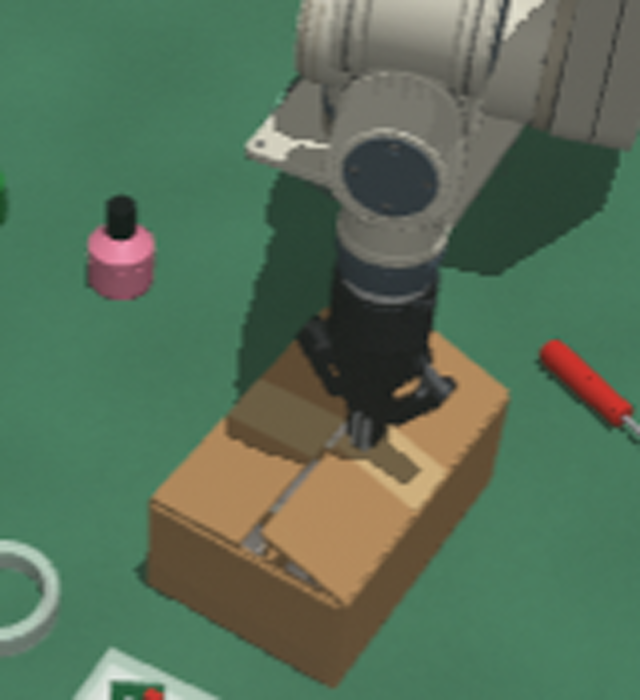

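Press the left flap down flat.

Emit:
send_rows:
  motion:
    - [[0,0.001,-0.01,0,0,0],[0,0.001,-0.008,0,0,0],[0,0,-0.003,0,0,0]]

```text
time_s: 37.3
ee_pos: [0.5256, 0.202, 0.1095]
tcp_rot: [0.144, 3.133, 0.017]
force: [-9.0, -1.6, 38.5]
grip_width: -0.001
```

Emit:
send_rows:
  motion:
    - [[0,0,0.01,0,0,0],[0,0,0.04,0,0,0],[0,0,0.045,0,0,0],[-0.03,-0.02,0.045,0,0,0],[-0.045,-0.01,0,0,0,0],[-0.045,-0.01,0,0,0,0],[0,0,0,0,0,0]]

```text
time_s: 38.0
ee_pos: [0.4053, 0.1664, 0.2451]
tcp_rot: [0.137, 3.138, 0.016]
force: [0.3, 0.9, 0.3]
grip_width: 0.003
```

Run:
```python
from h import *
st();snap('scene','s29');crop('s29','s29c',300,150,440,285,5.5);snap('side','d29');crop('d29','d29c',270,110,390,210,6)
```

```text
{'time_s': 38.0, 'joints': [0.191, 0.06, -0.189, 1.319, 0.009, 0.278], 'ee_pos': [0.405, 0.166, 0.245], 'tcp_rot': [0.137, 3.138, 0.016], 'force': [0.277, 0.867, 0.296], 'grip_width': 0.003}
```

View pics/s29c.png

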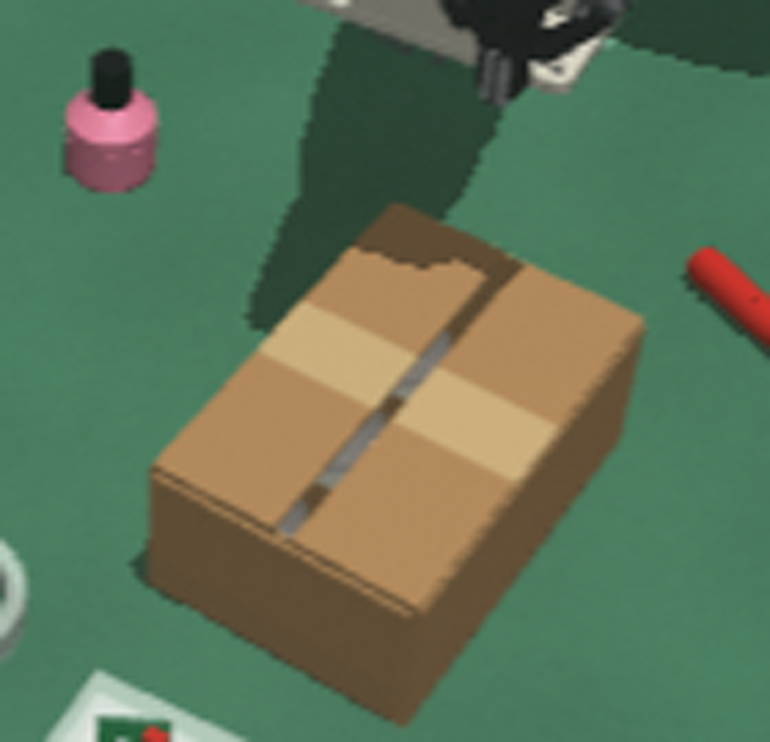

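View pics/d29c.png

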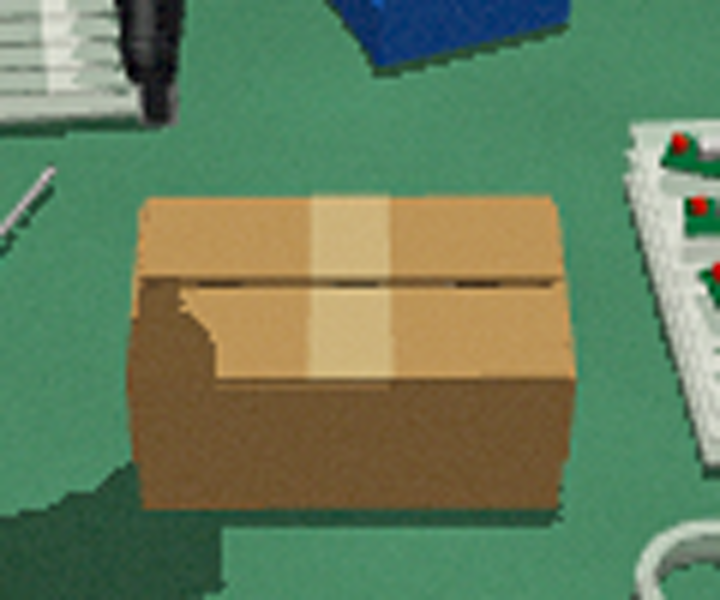

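View pics/d29.png

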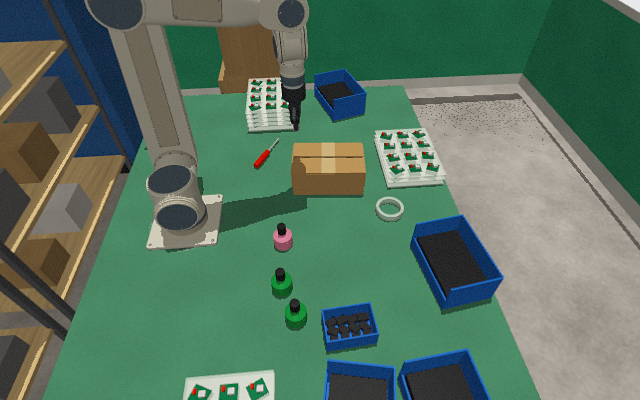

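Both flaps lie flat with an even gap between them. The bystanders have not moved, the pink and green bottles are untouched, and the robot is clear.

```bash
python3 -c "
from workcell import workorder
print(workorder.close_job())"
```

```text
the job is handed in; nothing more can be done
None
```

I swung both flaps back to about 2.35–2.4 rad and stood the four white bench bottles in the four free cells, beside the two already packed. I then folded both flaps flat and handed the job in at about 38 s; no verdict was reported.

**Last checks:**
- Before closing, the scene and side views showed six upright bottles, one per cell.
- After closing, both flaps lay flat with an even gap. The parts bin, tape roll, screwdriver, and the pink and green look-alikes looked unmoved.
- The gripper was clear of everything at hand-in.

**What went less smoothly:**
- My first push on the right flap drifted upward and passed over its edge without moving it, so I repeated it.
- The highest force reading was 38.5 N, with the fingertips, on the final press of the left flap. Setting the bottles down peaked at about 37 N. I read forces only at the end of each move.
- I could not check the bottles again once the carton was shut, apart from slivers of them visible through the gap.

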